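# Hang the hemmed-in cup on the drip rack

### The job

The black cup stands mouth down in the plywood tray, hemmed in by the red-capped tin, the black bottle and the blue carton. Leave the cup where it is until you have set all three of those upright on the empty green mat; then hang the cup, still mouth down, over the free peg of the drip rack so that it rests on the peg's head. With the cup hanging, put the tin, bottle and carton back upright on the plywood tray, each on the very spot it came from.

Things in the scene. Friction and masses are not known exactly. Their poses are not given: they have to be found in the camera images.
- cup: Small black plastic cup, 57 mm across the mouth, 48 mm across the underside, 50 mm high, walls 4 mm, floor 3 to 4 mm. It starts mouth down in the plywood tray. Origin: centre of its underside, which is on top while it is mouth down (61 mm above the bench at the start); its own z runs from underside to mouth, so it points down.
- tin: White and red round tin with a red screw cap, 63 mm in diameter, 144 mm high (straight body up to about 110 mm, shoulder above, cap from 128 mm, 27 mm across), mass about 0.3 to 0.55 kg. Origin at the centre of its underside, z up.
- bottle: Black round plastic bottle with a black nozzle cap, 44 mm in diameter, 130 mm high (straight body up to about 90 mm, then a shoulder; neck from 110 mm, 24 mm across), mass about 0.1 to 0.17 kg. Origin at the centre of its underside, z up.
- carton: Small upright blue carton, 35 mm along its own x, 55 mm along its own y, 85 mm high. Origin at the centre of its underside, z up. Starts turned by at most 0.3 rad from the tray.
- bottle_tray: Fixed plywood tray, 190 (x) by 240 mm (y), floor 8 mm and rim 16 mm above the bench. Origin on the bench at its centre. Tin, bottle and carton stand one each, in any order, within 4 mm on three cork spots 70 mm across at tray (x, y) = (-43, 0), (35, 77), (35, -77) mm, the cup between them on two low wires (3 mm) at about (35, 0). Small bolts are fixed at (-70, +-95), up to 38 mm above the bench.
- side_mat: Empty flat fixed mat, green with a black edge, the side area, 150 mm along its x, 220 mm along its y, top 4 mm above the bench. Origin on the bench at its centre; its x within 0.1 rad of the robot's x. It lies either behind the fixed steel tray (rim 34 mm high, straight before the robot) or to the right of it; the drip rack has the other of these two places.
- drip_rack: Fixed white aluminium drip rack, 150 (x) by 220 mm (y), rim 10 mm high, its x within 0.1 rad of the robot's. Origin on the bench at its centre. Two steel pegs, 115 mm apart along y, lean 0.26 rad towards its -x. The shorter, on the -y side, is free; over the longer hangs a clear beaker, 70 mm wide, fixed, top about 115 mm above the bench, centred near rack (-5, 60) mm.
- peg_tip (a point): Centre of the flat round head (18 mm across) of the free peg, 71 mm above the bench, about (3, -55) mm in the rack's frame; the shaft is 12 mm thick. A cup lowered mouth down over it rests with its inner floor on the head, underside 3 to 7 mm above this point, level or leaning with the peg, rim clear of the rack.
There are look-alikes about, which are no part of the job. Leave any pink or turquoise look-alike of the tin alone. What is shaped like the bottle but turquoise is not meant.

How it is judged:
By the outcome, as a careful person would: the job done as asked, in the order asked, and still so for the second after the job is handed in, with the robot touching nothing.
It also fails if it takes over 144 s, if anything falls off the work surface, if the arm or the gripper's body presses on something with over 40 N, if the wrist force passes 120 N, or if a joint passes its speed limit or range.

### The arm

A 6-joint arm with a two-finger parallel gripper is mounted at the origin on a cart in front of the work surface, level with it; the furniture and walls round the work are solid. World frame = base frame: x ahead of the robot, y to its left, z up, the work surface at z = 0. Lengths are in m, angles in rad, forces in N, time in s.
With the tool pointing down it reaches from about 0.3 to 0.875 m from the base axis. Payload 6.4 kg.
Tool frame: the origin (TCP) lies at the very end of the fingers, on their centre line; the grasp point (between the pads) lies 19 mm behind it (r.grasp_offset is the distance from the TCP to the grasp point, in m); z points along the fingers, y is the line along which they close (so a half turn about z gives the same grasp; the last joint's range is limited). The gripper opens to 85 mm and grips with 20 to 120 N. Pads are 22 mm wide; open, the fingers measure 114 mm over their backs; the gripper's body (76 mm by 85 mm) begins 54 mm behind the grasp point. The pads swing forward as they close: fully open they stand 13 mm farther back than shut.
Start: joints at [-1.481, 0.181, 1.607, -0, 1.354, -0.206], TCP at [0.168, -0.55, 0.198] pointing down, gripper open.
Joint ranges: [-2.99, 2.99], [-0.89, 2.07], [0.3, 2.58], [-1.14, 4.28], [0, 2.63], [-3.12, 3.12]. Speed limits (rad/s): [2.57, 2.57, 3.01, 3.14, 3.14, 3.14].

### API

Orientations are given as a unit quaternion [w, x, y, z].
In Python, from station import r gives the robot as it stands.
- The arm moves only by the tool jog_arm, never from a script. Its argument "commands" is a list of rows, each a list of 7 numbers: the shift along the tool's x, y, z each as a share of 0.15 m, from -1 to 1, then the turn, a rotation vector about the tool's x, y, z each as a share of pi/2 rad, from -1 to 1, then the gripper command: -1 is shut, 1 is fully open, values between are in proportion. A call has 1 to 20 rows; each row is the pose to reach, as a shift and turn from the pose commanded when the call began, along the tool's axes at that moment; what a row does not reach only later rows make up. A row lasts 1/12 s, in which the tool goes at most 41.7 mm and 7.16 degrees, less where a joint would pass 70% of its speed; a pose out of reach is approached as far as the arm can. A call with a number of a shift or a turn outside -1 to 1 is refused whole. A call with a gripper value outside its range is refused whole. The fingers move at their own pace and stop on an object; "grip_force" is the grip in N (left out, the last holds). Time passes only in rows, so rows that repeat a pose let the fingers close. It gives the time, the measured TCP pose, the force, the opening and the grip force at its end, in the units of the state.
- r.state(): the state, without advancing time (a new reading comes with each control period).
- r.get_image(name): name is "scene" or "side" or "wrist"; returns a dict with "img" (400x640x3 uint8, red, green, blue), "fovy" (degrees; the focal length in pixels is half the picture's height over the tangent of half this angle, whatever the lens; pixels are square), "cx", "cy" (the principal point, pixels), "view" (4x4, takes a point from world to camera coordinates); the wrist camera has in their place "mount" (4x4, takes a point from camera to tool coordinates, whose origin is the TCP and whose axes are the flange's). Camera axes: x right, y down, z forward; pixel columns grow to the right and rows downward; lengths in m; the calibration is good to about 2 mm. A picture is of the moment at which its call begins: read the wrist's pose just before it. There is no depth.
- r.hand_in(): hands the job in; it is judged then, once.
Trained networks look in a picture, given as the dict that the camera call returned (one of the last four; its "shot" number tells which), for a name from the list of things; names that differ only in an ending like _2 or _b are one class to them, and where a whole thing is asked for, a point or a joint stands for the part that bears it (a point fixed in the world has none). Each returns a list of dicts, best first, with "confidence" (0 to 1); they miss things now and then, are a little off and sometimes report something else, mostly with a low value. They report only what shows in the picture. A call takes as long as a camera call. They do not tell look-alikes from the thing itself.
- r.regions_of(label, picture): "region" (400x640 bool, what is visible of it) and "box" ([left, top, right, bottom] in pixels, round what is visible of it).
The state is a dict: "time_s": time; "joints": joint angles; "dq": joint speeds; "effort": joint torques, N m; "tool_pos": TCP position; "orientation": TCP orientation; "contact_force": force on the tool from outside, world axes, zero at the start; "wrist_torque": the same for the moment, N m; "gripper_width": finger opening in m; "grip_force": force on a finger pad.
Only numpy, scipy, OpenCV 4.12 (cv2) and the standard library are available. Lean on these libraries where they do the work, as an engineer would, in place of code of your own. Each camera call takes 0.05 s, during which the arm holds its last target. There are 200 camera calls.

## Working session

There is one attempt and no reset: what is moved stays moved. The work goes in short steps, Python scripts to look and compute and a tool call to move; the robot and the scene stay as the last step left them, time stands still between calls to the robot, and variables do not carry over. Pictures are saved under pics/ and viewed, at most 14 in all, crops included, and the job is handed in when it is done.

Besides the shell and the picture viewer there is one more tool, called after ">>>" as a command line: name --pt "numbers of a row" for each row, then --argument value for the rest. jog_arm: Moves the arm, as the interface text tells. Its arguments: {"type":"object","properties":{"commands":{"type":"array"},"grip_force":{"type":"number"}},"required":["commands"]}

```bash
ls; mkdir -p pics
python3 - <<'E'
from station import r
import cv2, numpy as np
print(r.state(), r.grasp_offset)
for n in ("scene","side"):
    p=r.get_image(n); cv2.imwrite(f"pics/{n}0.png",cv2.cvtColor(p["img"],cv2.COLOR_RGB2BGR))
    print(n,p["fovy"],p["cx"],p["cy"],p["view"].tolist() if hasattr(p["view"],"tolist") else p["view"])
    for l in ("cup","tin","bottle","carton","bottle_tray","side_mat","drip_rack"):
        print(l,[(round(d["confidence"],2),[int(v) for v in d["box"]]) for d in r.regions_of(l,p)])
E
```

```text
pics
{'time_s': 0.0, 'joints': array([-1.48130816e+00,  1.81533777e-01,  1.60802058e+00,  1.43880155e-06,
        1.35381524e+00, -2.06303460e-01]), 'dq': array([ 3.29760471e-04, -3.16086581e-04, -3.07504385e-04,  8.94625588e-04,
        7.20488153e-04,  2.58322177e-05]), 'effort': array([-3.75290711e-04, -4.44875014e+01, -3.51334083e+01, -3.27734433e-04,
        8.67641706e-03,  4.34081272e-06]), 'tool_pos': array([ 0.1675695 , -0.54939205,  0.19698222]), 'orientation': array([-8.86917357e-04,  9.89082967e-01,  1.47357033e-01,  5.25653371e-05]), 'contact_force': array([-1.01266061,  0.48138814, -0.71727446]), 'wrist_torque': array([ 0.01937851,  0.04238599, -0.02401809]), 'grip_force': 0.0, 'gripper_width': 0.08515764792937758} 0.0187
scene 56.84833775147574 313.59483070446805 195.72846331424424 [[-0.7049707533281774, -0.7091406512463272, 0.011652197296514214, 0.43636415261954703], [-0.3421105567414715, 0.3256155662720952, -0.881439090333157, 0.17913282214842946], [0.6212701537318069, -0.625375119229441, -0.4721539540561107, 0.8142203024844216], [0.0, 0.0, 0.0, 1.0]]
cup [(0.57, [26
[... 283 characters left out ...]
93780720485444 196.81763046350758 [[-0.9393637060132201, -0.34250959123570873, 0.01682283378791939, 0.4660467084005506], [-0.21271565710172433, 0.5435093598587939, -0.8120034636438846, 0.08932011980214902], [0.26897560679156374, -0.766345063047601, -0.5834101192931763, 1.1450493330101916], [0.0, 0.0, 0.0, 1.0]]
cup [(0.5, [279, 224, 291, 255])]
tin [(0.91, [278, 276, 310, 332]), (0.72, [326, 252, 357, 310]), (0.66, [255, 223, 284, 273])]
bottle [(0.92, [359, 220, 378, 261]), (0.67, [297, 215, 315, 257])]
carton [(0.77, [273, 200, 292, 235])]
bottle_tray [(0.65, [244, 216, 331, 289]), (0.4, [288, 139, 351, 179])]
side_mat [(0.75, [234, 170, 294, 212])]
drip_rack [(0.77, [289, 140, 349, 181])]
```

Run:
```python
import cv2, numpy as np
a=cv2.imread("pics/scene0.png")[100:360,160:480]; b=cv2.imread("pics/side0.png")[110:350,180:450]
cv2.imwrite("pics/scene_c.png",cv2.resize(a,None,fx=2.3,fy=2.3,interpolation=cv2.INTER_CUBIC))
cv2.imwrite("pics/side_c.png",cv2.resize(b,None,fx=2.5,fy=2.5,interpolation=cv2.INTER_CUBIC)[:600])
```

```text
(no output)
```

View pics/scene_c.png

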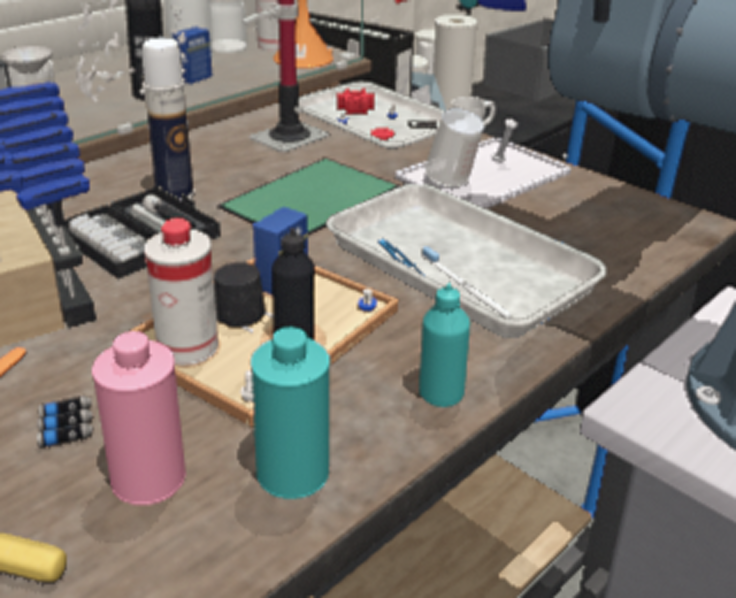

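View pics/side_c.png

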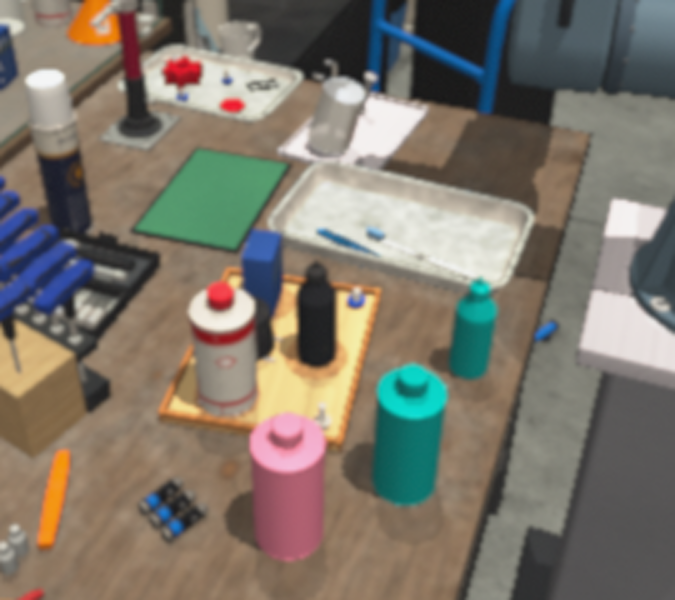

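```bash
cat > h.py <<'E'
import numpy as np, cv2
from scipy.spatial.transform import Rotation as R
from station import r
def q2R(q): return R.from_quat([q[1],q[2],q[3],q[0]]).as_matrix()
def cam(p,st=None):
    f=p["img"].shape[0]/2/np.tan(np.radians(p["fovy"])/2)
    if "view" in p: V=np.array(p["view"])
    else:
        T=np.eye(4);T[:3,:3]=q2R(st["orientation"]);T[:3,3]=st["tool_pos"]
        V=np.linalg.inv(T@np.array(p["mount"]))
    return f,p["cx"],p["cy"],V
def proj(c,X):
    f,cx,cy,V=c; X=np.atleast_2d(X); C=X@V[:3,:3].T+V[:3,3]
    return np.c_[cx+f*C[:,0]/C[:,2],cy+f*C[:,1]/C[:,2]]
def ray(c,u):
    f,cx,cy,V=c; d=V[:3,:3].T@np.array([(u[0]-cx)/f,(u[1]-cy)/f,1]); o=-V[:3,:3].T@V[:3,3]
    return o,d/np.linalg.norm(d)
def onz(c,u,z):
    o,d=ray(c,u); return o+d*(z-o[2])/d[2]
def tri(pairs):
    A=np.zeros((3,3));b=np.zeros(3)
    for c,u in pairs:
        o,d=ray(c,u);M=np.eye(3)-np.outer(d,d);A+=M;b+=M@o
    return np.linalg.solve(A,b)
def wrist(name=None):
    st=r.state();p=r.get_image("wrist")
    if name: cv2.imwrite(f"pics/{name}.png",cv2.cvtColor(p["img"],cv2.COLOR_RGB2BGR))
    return p,cam(p,st),st
E
python3 - <<'E'
from h import *
np.set_printoptions(precision=4,suppress=True)
s=r.get_image("scene");d=r.get_image("side");S=cam(s);D=cam(d)
fs=lambda x,y:(x/2.3+160,y/2.3+100); fd=lambda x,y:(x/2.5+180,y/2.5+110)
for n,u in dict(traynear_r=(397,302),trayb=(250,415),mat1=(327,159),mat2=(398,187),mat3=(298,235),mat4=(221,206)).items(): print("scene",n,onz(S,fs(*u),.016 if 't'==n[0] else .004))
for n,u in dict(tray_nr=(380,290),tray_nl=(343,440),tray_fl=(163,412),tray_fr=(230,270),mat1=(198,150),mat2=(288,165),mat3=(237,248),mat4=(135,230)).items(): print("side",n,onz(D,fd(*u),.016 if 't'==n[0] else .004))
print("peg",tri([(S,fs(510,122)),(D,fd(370,78))]), onz(S,fs(510,122),.071),proj(D,onz(S,fs(510,122),.071)))
print("tin cap",tri([(S,fs(176,228)),(D,fd(219,290))]), "bottle top",tri([(S,fs(293,240)),(D,fd(317,268))]),"cup top",onz(S,fs(240,273),.061))
w=r.get_image("wrist"); print(w["fovy"],w["cx"],w["cy"],np.array(w["mount"]))
E
```

```text
scene traynear_r [0.3802 0.1696 0.016 ]
scene trayb [0.348  0.4019 0.016 ]
scene mat1 [ 0.7334 -0.0569  0.004 ]
scene mat2 [ 0.592  -0.0636  0.004 ]
scene mat3 [0.5851 0.1339 0.004 ]
scene mat4 [0.7184 0.156  0.004 ]
side tray_nr [0.3818 0.1674 0.016 ]
side tray_nl [0.3455 0.3976 0.016 ]
side tray_fl [0.5276 0.4281 0.016 ]
side tray_fr [0.5624 0.1973 0.016 ]
side mat1 [ 0.7329 -0.0524  0.004 ]
side mat2 [ 0.5946 -0.0631  0.004 ]
side mat3 [0.5801 0.1407 0.004 ]
side mat4 [0.719  0.1539 0.004 ]
peg [ 0.5308 -0.2373  0.0732] [ 0.5352 -0.2449  0.071 ] [[327.6191 140.3644]]
tin cap [0.483  0.3752 0.1471] bottle top [0.4167 0.2858 0.1263] cup top [0.4884 0.3002 0.061 ]
67.25466508161061 320.35490695908766 202.10540977094277 [[-0.0006 -0.952  -0.3061  0.0786]
 [ 1.     -0.0007  0.0004 -0.0002]
 [-0.0006 -0.3061  0.952  -0.1747]
 [ 0.      0.      0.      1.    ]]
```

Candidates for the first reach are listed here. Tin-shaped: white/red tin (scene 238,230), pink (220,283), turquoise (287,280). Bottle-shaped: black (288,223), turquoise (353,250). The carton and cup are black/blue singles at (282,204) and (264,227). I take the white/red tin, the black bottle and the blue carton, all on the plywood tray. Next I move to see the rack, then the tray, up close.

>>> jog_arm --pt "0.8 -0.48 -0.18 0 0 0 1" --pt "0.8 -0.48 -0.18 0 0 0 1" --pt "0.8 -0.48 -0.18 0 0 0 1" --pt "0.8 -0.48 -0.18 0 0 0 1"

```text
time_s: 1.28
tool_pos: [0.264, -0.4433, 0.2259]
orientation: [0.0, 0.989, 0.148, 0.001]
contact_force: [0.9, -0.4, 0.1]
gripper_width: 0.0853
grip_force: 0.0
```

>>> jog_arm --pt "0.8 -0.48 -0.18 0 0 0 1" --pt "0.8 -0.48 -0.18 0 0 0 1" --pt "0.8 -0.48 -0.18 0 0 0 1" --pt "0.8 -0.48 -0.18 0 0 0 1"

```text
time_s: 1.62
tool_pos: [0.3579, -0.3393, 0.2533]
orientation: [0.0, 0.989, 0.149, 0.001]
contact_force: [0.3, -0.2, 1.2]
gripper_width: 0.0857
grip_force: 0.0
```

>>> jog_arm --pt "0.8 -0.48 -0.18 0 0 0.19 1" --pt "0.8 -0.48 -0.18 0 0 0.19 1" --pt "0.8 -0.48 -0.18 0 0 0.19 1" --pt "0.8 -0.48 -0.18 0 0 0.19 1" --pt "0.8 -0.48 -0.18 0 0 0.19 1" --pt "0.8 -0.48 -0.18 0 0 0.19 1"

```text
time_s: 2.12
tool_pos: [0.4499, -0.2374, 0.2793]
orientation: [0.0, 1.0, 0.0, 0.0]
contact_force: [-0.2, 0.2, 0.5]
gripper_width: 0.0853
grip_force: 0.0
```

Run:
```python
from h import *
p,c,st=wrist("rack")
print(st["time_s"],st["tool_pos"],st["orientation"],st["joints"])
print(proj(c,[[.533,-.241,.071],[.535,-.245,.071]]))
for l in ("drip_rack","peg_tip"):
    for d in r.regions_of(l,p): print(l,d["confidence"],d["box"])
```

```text
2.1167 [ 0.44993902 -0.2373707   0.27931781] [3.58753967e-04 9.99999804e-01 4.37986628e-04 2.67364542e-04] [-7.19005278e-01 -2.97139636e-02  1.66757927e+00 -1.87754788e-04
  1.50285232e+00  8.50927741e-01]
[[323.32572964 101.6630111 ]
 [326.64728538  99.9162456 ]]
drip_rack 0.66 [198.6, 32.7, 371.6, 160.4]
peg_tip 0.78 [198.6, 30.3, 375.5, 160.9]
```

View pics/rack.png

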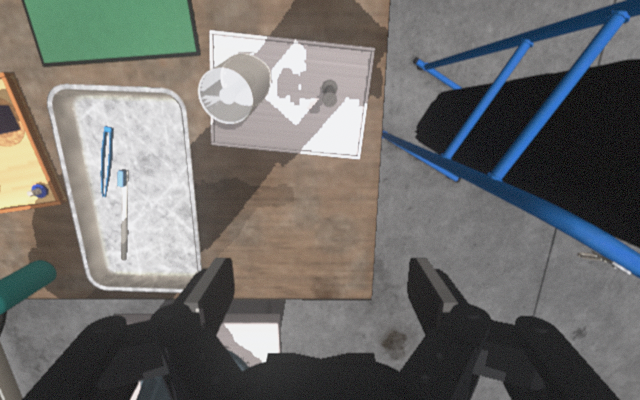

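Run:
```python
from h import *
np.set_printoptions(precision=4,suppress=True)
a=cv2.imread("pics/rack.png")[20:170,190:390]; cv2.imwrite("pics/rack_c.png",cv2.resize(a,None,fx=4,fy=4,interpolation=cv2.INTER_CUBIC))
p,c,st=wrist()
C=[onz(c,u,.010) for u in [(211,30),(375,48),(361,159),(211,145)]]
print(np.array(C),np.mean(C,0)); print(onz(c,(329,100),.071),onz(c,(329,90),.071))
e=C[1]-C[0]; print(np.arctan2(e[0],-e[1])*-1, [np.linalg.norm(C[i]-C[i-1]) for i in range(4)])
print([onz(c,u,.004) for u in [(46,65),(198,52)]])
```

```text
[[ 0.6213 -0.0967  0.01  ]
 [ 0.5992 -0.3121  0.01  ]
 [ 0.4511 -0.2991  0.01  ]
 [ 0.4725 -0.0795  0.01  ]] [ 0.536  -0.1968  0.01  ]
[ 0.533  -0.2496  0.071 ] [ 0.5443 -0.2496  0.071 ]
0.10200466242828492 [np.float64(0.14972936318256758), np.float64(0.2165861262860469), np.float64(0.14865659924461555), np.float64(0.22062561719874535)]
[array([0.581 , 0.1358, 0.004 ]), array([ 0.5962, -0.0741,  0.004 ])]
```

View pics/rack_c.png

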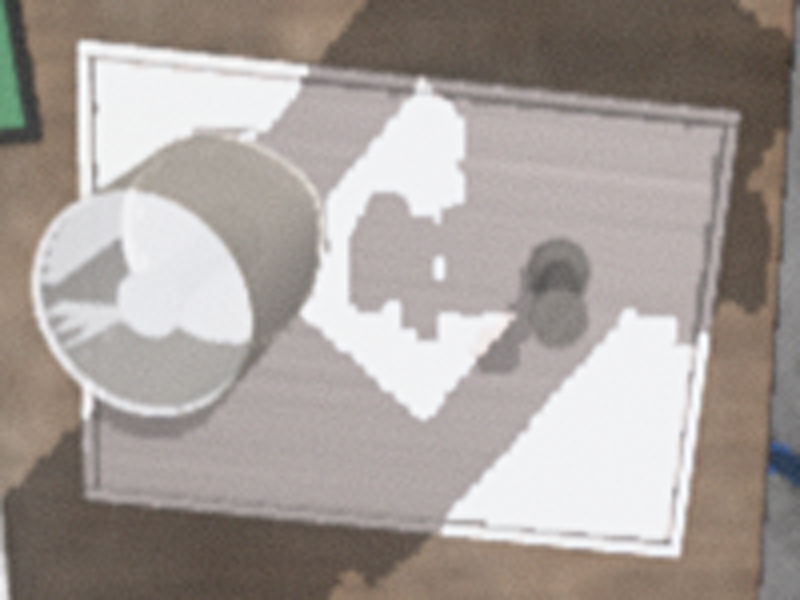

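>>> jog_arm --pt "0 -0.9 -0.1 0 0 0 1" --pt "0 -0.9 -0.1 0 0 0 1" --pt "0 -0.9 -0.1 0 0 0 1" --pt "0 -0.9 -0.1 0 0 0 1"

```text
time_s: 2.65
tool_pos: [0.4488, -0.1003, 0.2945]
orientation: [-0.001, 1.0, -0.001, 0.0]
contact_force: [0.8, 0.6, -0.9]
gripper_width: 0.0853
grip_force: 0.0
```

>>> jog_arm --pt "0 -0.9 0 0 0 0 1" --pt "0 -0.9 0 0 0 0 1" --pt "0 -0.9 0 0 0 0 1" --pt "0 -0.9 0 0 0 0 1"

```text
time_s: 2.98
tool_pos: [0.4491, 0.0351, 0.2939]
orientation: [-0.001, 1.0, -0.0, 0.0]
contact_force: [0.2, -1.2, -0.0]
gripper_width: 0.0853
grip_force: 0.0
```

>>> jog_arm --pt "0 -0.9 0 0 0 0 1" --pt "0 -0.9 0 0 0 0 1" --pt "0 -0.9 0 0 0 0 1" --pt "0 -0.9 0 0 0 0 1"

```text
time_s: 3.32
tool_pos: [0.4498, 0.1699, 0.2938]
orientation: [-0.001, 1.0, -0.0, -0.0]
contact_force: [0.3, -0.7, 0.6]
gripper_width: 0.0851
grip_force: 0.0
```

>>> jog_arm --pt "0 -0.9 0 0 0 -1 1" --pt "0 -0.9 0 0 0 -1 1" --pt "0 -0.9 0 0 0 -1 1" --pt "0 -0.9 0 0 0 -1 1" --pt "0 -0.9 0 0 0 -1 1" --pt "0 -0.9 0 0 0 -1 1" --pt "0 -0.9 0 0 0 -1 1" --pt "0 -0.9 0 0 0 -1 1" --pt "0 -0.9 0 0 0 -1 1" --pt "0 -0.9 0 0 0 -1 1" --pt "0 -0.9 0 0 0 -1 1" --pt "0 -0.9 0 0 0 -1 1" --pt "0 -0.9 0 0 0 -1 1" --pt "0 -0.9 0 0 0 -1 1"

```text
time_s: 4.48
tool_pos: [0.4515, 0.2999, 0.2935]
orientation: [0.0, 0.708, 0.706, -0.0]
contact_force: [-0.4, -0.6, -0.2]
gripper_width: 0.0854
grip_force: 0.0
```

Run:
```python
from h import *
np.set_printoptions(precision=4,suppress=True)
p,c,st=wrist("tray")
print(st["time_s"],st["tool_pos"],st["orientation"],st["joints"])
for l in ("tin","bottle","carton","cup","bottle_tray"):
    for d in r.regions_of(l,p): print(l,round(d["confidence"],2),np.array(d["box"]).round())
```

```text
4.4833 [0.4515 0.2999 0.2935] [ 0.0002  0.7078  0.7064 -0.0004] [ 0.3677  0.0422  1.5674 -0.0006  1.5325  0.3697]
tin 0.68 [320.  76. 378. 139.]
tin 0.65 [127.  42. 224. 107.]
tin 0.59 [208.   0. 277.  37.]
bottle 0.78 [157. 184. 216. 229.]
bottle 0.61 [280. 153. 315. 200.]
carton 0.91 [341. 185. 376. 245.]
cup 0.55 [330. 141. 370. 182.]
bottle_tray 0.7 [246.  66. 396. 243.]
```

View pics/tray.png

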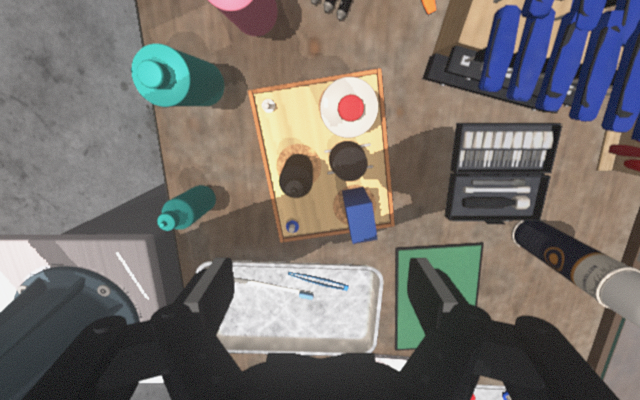

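Run:
```python
from h import *
a=cv2.imread("pics/tray.png")[58:253,240:410]; cv2.imwrite("pics/tray_c.png",cv2.resize(a,None,fx=3,fy=3,interpolation=cv2.INTER_CUBIC))
```

```text
(no output)
```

View pics/tray_c.png

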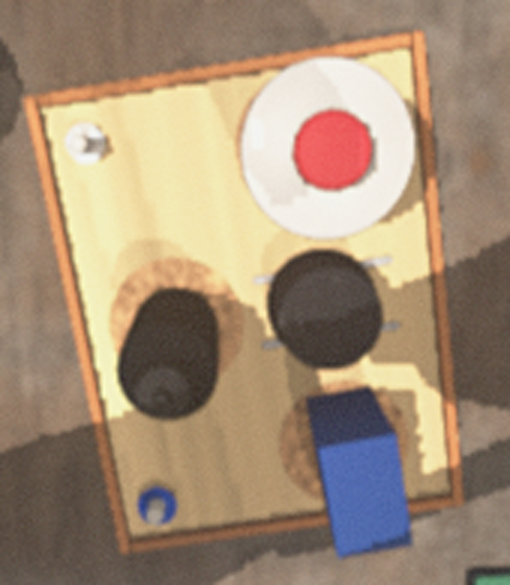

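Run:
```python
from h import *
np.set_printoptions(precision=4,suppress=True)
p,c,st=wrist()
F=lambda x,y:(x/3+240-.33,y/3+58-.33)
T=np.array([onz(c,F(*u),.016) for u in [(25,100),(421,33),(461,503),(125,551)]])
print(T,T.mean(0),[np.linalg.norm(T[i]-T[i-1]) for i in range(4)])
e1=(T[1]+T[2]-T[0]-T[3]);print("yaw x",np.arctan2(e1[1],e1[0])); e2=T[0]+T[1]-T[2]-T[3]; print("yaw y",np.arctan2(-e2[0],e2[1]))
yaw=(np.arctan2(e1[1],e1[0])+np.arctan2(-e2[0],e2[1]))/2
Rm=np.array([[np.cos(yaw),-np.sin(yaw)],[np.sin(yaw),np.cos(yaw)]]); m=T.mean(0)[:2]
for n,q in dict(a=(-.043,0),b=(.035,.077),c=(.035,-.077),cup=(.035,0)).items(): print(n,m+Rm@q)
print("tin",onz(c,F(333,150),.153),"cup",onz(c,F(325,300),.061),"bottle top",onz(c,F(163,396),.139))
K=np.array([onz(c,F(*u),.094) for u in [(320,443),(393,433),(410,543),(340,556)]]);print(K,K.mean(0),[np.linalg.norm(K[i]-K[i-1]) for i in range(4)])
e=K[0]+K[1]-K[2]-K[3]; print("carton yaw",np.arctan2(-e[0],e[1]))
# silhouette fit of bottle/tin/cup (cylinder) using scene+side+wrist regions' boxes is left out
s=r.get_image("scene");d=r.get_image("side");S=cam(s);D=cam(d)
fd=lambda x,y:(x/2.5+180,y/2.5+110)
print("can base",onz(D,fd(75,225),0),"post base",onz(D,fd(140,127),.01),"black box",onz(D,fd(155,265),.02))
```

```text
[[0.3491 0.3994 0.016 ]
 [0.534  0.4275 0.016 ]
 [0.5687 0.1938 0.016 ]
 [0.3858 0.1663 0.016 ]] [0.4594 0.2968 0.016 ] [np.float64(0.2359812807424608), np.float64(0.18697643951783616), np.float64(0.23622084704327018), np.float64(0.18492443431258923)]
yaw x 0.15017695849792628
yaw y 0.15168534642702902
a [0.4169 0.2903]
b [0.4824 0.3782]
c [0.5056 0.2259]
cup [0.494 0.302]
tin [0.4816 0.3773 0.153 ] cup [0.4885 0.3118 0.061 ] bottle top [0.4208 0.2886 0.139 ]
[[0.4847 0.2545 0.094 ]
 [0.5165 0.259  0.094 ]
 [0.5266 0.2065 0.094 ]
 [0.495  0.2001 0.094 ]] [0.5057 0.23   0.094 ] [np.float64(0.05536157186840062), np.float64(0.032045327997288355), np.float64(0.05348110148891191), np.float64(0.032219379402624815)]
carton yaw 0.18899263692718213
can base [0.8004 0.1681 0.    ] post base [ 0.839  -0.0709  0.01  ] black box [0.6483 0.2257 0.02  ]
```

>>> jog_arm --pt "-0.25 0.18 0.35 0 0 -0.06 1" --pt "-0.47 0.36 0.6 0 0 -0.115 1" --pt "-0.47 0.36 0.75 0 0 -0.115 1" --pt "-0.47 0.36 0.75 0 0 -0.115 1" --pt "-0.47 0.36 0.75 0 0 -0.115 1"

```text
time_s: 5.35
tool_pos: [0.5023, 0.2284, 0.1764]
orientation: [-0.002, 0.643, 0.766, -0.004]
contact_force: [-0.1, 0.9, -0.3]
gripper_width: 0.0855
grip_force: 0.0
```

Run:
```python
from h import *
np.set_printoptions(precision=4,suppress=True)
p,c,st=wrist("carton"); M=q2R(st["orientation"])
print(st["tool_pos"],np.arctan2(M[1,0],M[0,0]),M.T@(np.array([.5057,.229,.054])-st["tool_pos"])/.15)
for l in ("carton","cup","tin","bottle"):
    for d in r.regions_of(l,p): print(l,d["confidence"],d["box"])
```

```text
[0.5023 0.2284 0.1764] 1.7459328990549092 [0.0007 0.03   0.8158]
carton 0.8 [304.2, 153.2, 344.8, 230.6]
carton 0.26 [282.5, 1.4, 379.5, 69.0]
cup 0.79 [300.1, 82.3, 350.6, 139.6]
tin 0.71 [282.7, 1.4, 378.2, 66.2]
bottle 0.94 [0.9, 111.0, 134.8, 161.8]
bottle 0.65 [208.7, 87.5, 277.8, 144.8]
```

View pics/carton.png

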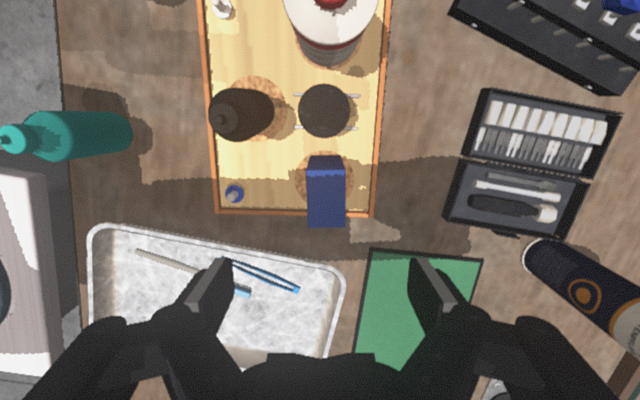

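>>> jog_arm --pt "0 0.03 0.25 0 0 0 1" --pt "0 0.03 0.5 0 0 0 1" --pt "0 0.03 0.7 0 0 0 1" --pt "0 0.03 0.82 0 0 0 1" --pt "0 0.03 0.82 0 0 0 1"

```text
time_s: 6.02
tool_pos: [0.5059, 0.232, 0.0555]
orientation: [-0.002, 0.641, 0.768, -0.002]
contact_force: [-1.9, -0.1, 0.3]
gripper_width: 0.0856
grip_force: 0.0
```

Run:
```python
from h import *
np.set_printoptions(precision=4,suppress=True)
st=dict(tool_pos=np.array([.5023,.2284,.1764]),orientation=np.array([-.002,.643,.766,-.004]))
p=r.get_image("wrist"); c=cam(p,st)   # geometry of the earlier picture
for n,u,z in [("carton",(326.5,199.5),.094),("cup",(324.5,109.5),.061),("bottletop",(229,115),.139),("tray_nr",(216,214),.016),("tray_fr",(375,216),.016)]: print(n,onz(c,u,z))
K=[onz(c,u,.094) for u in [(307,174),(345,172),(345,227),(309,227)]];print(np.array(K),np.mean(K,0))
st=r.state();print(st["tool_pos"],st["contact_force"],st["gripper_width"])
```

```text
carton [0.5075 0.2274 0.094 ]
cup [0.4923 0.3025 0.061 ]
bottletop [0.4286 0.2888 0.139 ]
tray_nr [0.3865 0.1625 0.016 ]
tray_fr [0.5731 0.1933 0.016 ]
[[0.4866 0.2474 0.094 ]
 [0.5189 0.2549 0.094 ]
 [0.5291 0.2042 0.094 ]
 [0.4964 0.1984 0.094 ]] [0.5077 0.2262 0.094 ]
[0.5076 0.2323 0.0579] [-0.0243 -0.6742  0.1109] 0.08541352778134341
```

>>> jog_arm --pt "0 0 0 0 0 0 -1" --pt "0 0 0 0 0 0 -1" --pt "0 0 0 0 0 0 -1" --pt "0 0 0 0 0 0 -1" --pt "0 0 0 0 0 0 -1" --pt "0 0 0 0 0 0 -1" --pt "0 0 0 0 0 0 -1" --pt "0 0 0 0 0 0 -1" --grip_force 40

```text
time_s: 6.73
tool_pos: [0.512, 0.2327, 0.0632]
orientation: [0.002, 0.641, 0.767, 0.003]
contact_force: [-4.4, -0.0, 24.0]
gripper_width: 0.0
grip_force: 11.2
```

```bash
cat >> h.py <<'E'
def go(xyz,yaw=None):
    st=r.state();M=q2R(st["orientation"]);y=np.arctan2(M[1,0],M[0,0])
    d=M.T@(np.array(xyz)-st["tool_pos"])/.15
    print("t",round(st["time_s"],2),"pos",st["tool_pos"].round(4),"yaw",round(y,3),"w",round(st["gripper_width"],4),"F",st["contact_force"].round(1),"grip",round(st["grip_force"],1))
    print("to",np.round(xyz,4),"share",d.round(3),"turn",None if yaw is None else round(-(yaw-y)/(np.pi/2),3))
E
python3 - <<'E'
from h import *
go((.5057,.229,.2)); go((.662,-.033,.18)); go((.662,-.033,.052),1.65)
E
```

```text
t 6.73 pos [0.512  0.2327 0.0632] yaw 1.749 w 0.0 F [-4.4 -0.  24. ] grip 11.2
to [0.5057 0.229  0.2   ] share [-0.016 -0.039 -0.912] turn None
t 6.73 pos [0.512  0.2327 0.0632] yaw 1.749 w 0.0 F [-4.4 -0.  24. ] grip 11.2
to [ 0.662 -0.033  0.18 ] share [-1.92   0.676 -0.775] turn None
t 6.73 pos [0.512  0.2327 0.0632] yaw 1.749 w 0.0 F [-4.4 -0.  24. ] grip 11.2
to [ 0.662 -0.033  0.052] share [-1.92   0.67   0.078] turn 0.063
```

Run:
```python
from h import *
p,c,st=wrist(); s=r.get_image("scene")["img"][150:290,210:350]; d=r.get_image("side")["img"][180:300,230:350]
w=cv2.resize(p["img"],(480,300)); s=cv2.resize(s,(300,300));d=cv2.resize(d,(300,300))
o=np.zeros((600,600,3),np.uint8); o[:300,:480]=w; o[300:,:300]=s; o[300:,300:]=d
cv2.imwrite("pics/chk1.png",cv2.cvtColor(o,cv2.COLOR_RGB2BGR)); print(r.state()["tool_pos"],r.state()["contact_force"])
```

```text
[0.51204607 0.23269901 0.06324073] [-4.44995427 -0.40873485 24.0517746 ]
```

View pics/chk1.png

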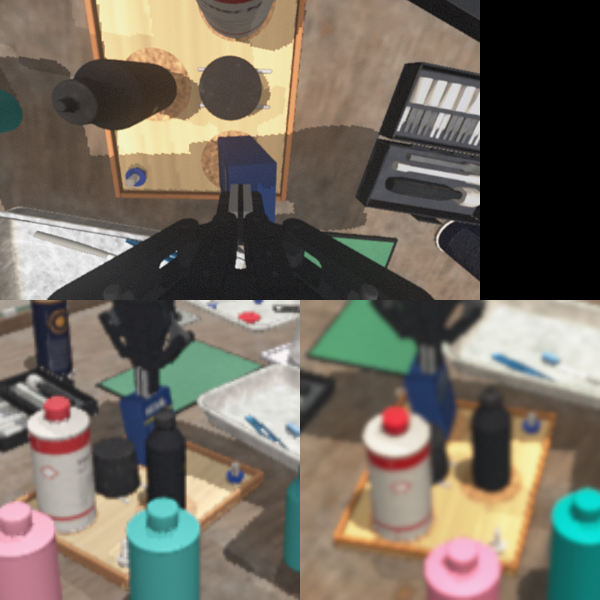

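Run:
```python
from h import *
np.set_printoptions(precision=3,suppress=True)
def box(x,y,yaw,h=.085,z0=.009):
    a=np.array([[i*.0175,j*.0275] for i in(-1,1) for j in(-1,1)]);c,s=np.cos(yaw),np.sin(yaw)
    a=a@np.array([[c,s],[-s,c]])+[x,y]
    return np.vstack([np.c_[a,np.full(4,z0)],np.c_[a,np.full(4,z0+h)]])
B=box(.507,.227,.18)
for n in("scene","side"):
    p=r.get_image(n);c=cam(p);q=proj(c,B);print(n,"pred",q.min(0),q.max(0),[ (round(d["confidence"],2),d["box"]) for d in r.regions_of("carton",p)])
    print(proj(c,r.state()["tool_pos"]))
p,c,st=wrist();q=proj(c,B);print("wrist top",q[4:],"bot",q[:4],[ (round(d["confidence"],2),d["box"]) for d in r.regions_of("carton",p)]); print(proj(c,st["tool_pos"]))
cv2.imwrite("pics/w2.png",cv2.cvtColor(p["img"],cv2.COLOR_RGB2BGR))
```

```text
scene pred [269.563 188.646] [294.324 229.428] [(0.81, [268.0, 188.3, 290.3, 226.6]), (0.25, [257.7, 165.7, 330.6, 202.7])]
[[279.282 204.994]]
side pred [275.481 200.596] [292.825 237.062] [(0.79, [269.2, 204.0, 290.8, 235.2])]
[[281.945 216.393]]
wrist top [[279.279 310.311]
 [274.516 219.869]
 [340.878 309.891]
 [342.849 219.529]] bot [[291.748 244.443]
 [289.52  180.439]
 [333.55  244.213]
 [334.318 180.251]] []
[[320.116 235.742]]
```

Run:
```python
import cv2
a=cv2.imread("pics/w2.png")[160:320,240:430]; b=cv2.resize(a,None,fx=3.1,fy=3.1,interpolation=cv2.INTER_CUBIC)
cv2.imwrite("pics/w2c.png",b)
```

```text
(no output)
```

View pics/w2c.png

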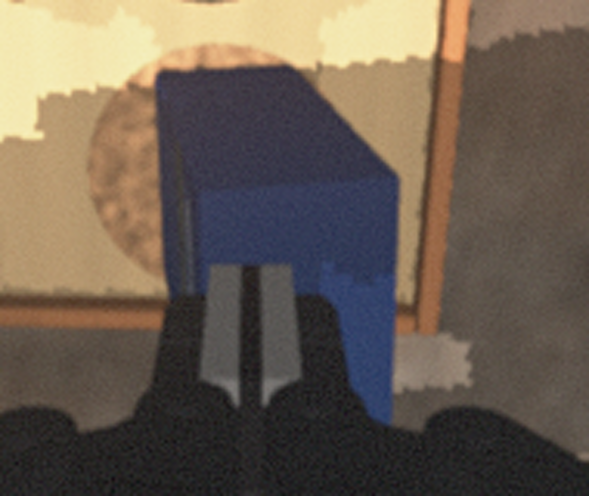

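>>> jog_arm --pt "0 0 -0.05 0 0 0 -1" --pt "0 0 -0.1 0 0 0 -1" --pt "0 0 -0.1 0 0 0 -1"

```text
time_s: 7.43
tool_pos: [0.5099, 0.2319, 0.0752]
orientation: [0.001, 0.641, 0.767, 0.001]
contact_force: [1.0, 0.6, 0.6]
gripper_width: 0.0001
grip_force: 0.0
```

Run:
```python
from h import *
go((.507,.227,.2))
for n in("scene","side"):
    p=r.get_image(n);c=cam(p);print(n,proj(c,r.state()["tool_pos"]),[ (round(d["confidence"],2),d["box"]) for d in r.regions_of("carton",p)])
```

```text
t 7.43 pos [0.5099 0.2319 0.0752] yaw 1.749 w 0.0001 F [1.  0.6 0.6] grip 0.0
to [0.507 0.227 0.2  ] share [-0.029 -0.022 -0.832] turn None
scene [[280.07187212 201.5031014 ]] [(0.88, [270.2, 189.0, 291.6, 227.8])]
side [[283.15927896 213.73046404]] [(0.64, [274.0, 200.0, 294.0, 234.9])]
```

>>> jog_arm --pt "0 0 -0.25 0 0 0 1" --pt "0 0 -0.5 0 0 0 1" --pt "0 0 -0.6 0 0 0 1" --pt "0 0 -0.6 0 0 0 1" --pt "0 0 -0.6 0 0 0 1" --pt "0 0 -0.6 0 0 0 1"

```text
time_s: 8.13
tool_pos: [0.5076, 0.2314, 0.1618]
orientation: [-0.001, 0.641, 0.767, -0.001]
contact_force: [-1.2, 0.5, -0.2]
gripper_width: 0.0725
grip_force: 0.0
```

```bash
cat >> h.py <<'E'
from scipy.optimize import minimize
def ring(rad,z,n=32):
    t=np.linspace(0,2*np.pi,n,endpoint=False); return np.c_[rad*np.cos(t),rad*np.sin(t),np.full(n,z)]
MODEL={"carton":np.array([[i*.0175,j*.0275,k] for i in(-1,1) for j in(-1,1) for k in(0,.085)]),
 "tin":np.vstack([ring(.0315,0),ring(.0315,.110),ring(.0135,.128),ring(.0135,.144)]),
 "bottle":np.vstack([ring(.022,0),ring(.022,.09),ring(.012,.11),ring(.010,.13)]),
 "cup":np.vstack([ring(.0285,-.05),ring(.024,0)])}
def fit(label,views,x0,z,box=None):
    """views: [(picture,cam)]; fits x,y(,yaw) by silhouette; returns pose, iou"""
    ms=[]
    for p,c in views:
        x=np.array([x0[0],x0[1],z+(-.02 if label=="cup" else .05)]); u=proj(c,x)[0]
        best=None
        for d in r.regions_of(label,p):
            b=d["box"]; 
            if b[0]-5<u[0]<b[2]+5 and b[1]-5<u[1]<b[3]+5 and d["confidence"]>.3: best=d["region"];break
        if best is not None: ms.append((best,c))
    def cost(v):
        t=v[2] if len(v)>2 else 0; Rz=np.array([[np.cos(t),-np.sin(t),0],[np.sin(t),np.cos(t),0],[0,0,1]])
        X=MODEL[label]@Rz.T+[v[0],v[1],z]; s=0
        for m,c in ms:
            q=proj(c,X); K=4; im=np.zeros((400*K,640*K),np.uint8)
            cv2.fillConvexPoly(im,cv2.convexHull(np.float32((q+.5)*K)).astype(np.int32),255)
            a=cv2.resize(im,(640,400),interpolation=cv2.INTER_AREA)/255.; s+=1-np.minimum(a,m).sum()/np.maximum(a,m).sum()
        return s/max(len(ms),1)
    x0=np.array(x0,float); sim=np.vstack([x0]+[x0+np.eye(len(x0))[i]*(.008 if i<2 else .1) for i in range(len(x0))])
    o=minimize(cost,x0,method="Nelder-Mead",options=dict(initial_simplex=sim,xatol=2e-4,fatol=1e-4,maxiter=90))
    return o.x.round(4),round(1-o.fun,3),len(ms)
def views(names):
    out=[]
    for n in names:
        if n=="wrist": p,c,_=wrist(); out.append((p,c))
        else: p=r.get_image(n); out.append((p,cam(p)))
    return out
E
python3 - <<'E'
from h import *
st=r.state(); go((.507,.227,.012),1.75)
v=views(["wrist","scene","side"])
for vs in (v[:1],v): print("carton",fit("carton",vs,(.507,.227,.18),.009))
for l,x,z in (("bottle",(.419,.289),.009),("tin",(.482,.377),.009),("cup",(.490,.302),.061)):
    for vs in (v[:1],v[1:],v): print(l,fit(l,vs,x,z))
cv2.imwrite("pics/w3.png",cv2.cvtColor(v[0][0]["img"],cv2.COLOR_RGB2BGR))
E
```

```text
t 8.13 pos [0.5076 0.2314 0.1618] yaw 1.749 w 0.0725 F [-1.2  0.5 -0.2] grip 0.0
to [0.507 0.227 0.012] share [-0.028 -0.007  0.999] turn -0.001
carton (array([0.5074, 0.2268, 0.1961]), np.float64(0.975), 1)
carton (array([0.5073, 0.2269, 0.193 ]), np.float64(0.758), 3)
bottle (array([0.4227, 0.2865]), np.float64(0.894), 1)
bottle (array([0.4192, 0.2874]), np.float64(0.808), 2)
bottle (array([0.4205, 0.2862]), np.float64(0.828), 3)
tin (array([0.4826, 0.3751]), np.float64(0.98), 1)
tin (array([0.4835, 0.3763]), np.float64(0.923), 2)
tin (array([0.4824, 0.3756]), np.float64(0.939), 3)
cup (array([0.492 , 0.3005]), np.float64(0.937), 1)
cup (array([0.4922, 0.3016]), np.float64(0.634), 2)
cup (array([0.4919, 0.301 ]), np.float64(0.734), 3)
```

>>> jog_arm --pt "-0.03 0 0.25 0 0 -0.01 1" --pt "-0.03 0 0.5 0 0 -0.01 1" --pt "-0.03 0 0.7 0 0 -0.01 1" --pt "-0.03 0 0.85 0 0 -0.01 1" --pt "-0.03 0 0.97 0 0 -0.01 1" --pt "-0.03 0 0.97 0 0 -0.01 1" --pt "-0.03 0 0.97 0 0 -0.01 1"

```text
time_s: 9.97
tool_pos: [0.5087, 0.2271, 0.0172]
orientation: [-0.001, 0.635, 0.772, -0.001]
contact_force: [0.4, -0.3, 0.4]
gripper_width: 0.0854
grip_force: 0.0
```

>>> jog_arm --pt "0 0 0 0 0 0 -1" --pt "0 0 0 0 0 0 -1" --pt "0 0 0 0 0 0 -1" --pt "0 0 0 0 0 0 -1" --pt "0 0 0 0 0 0 -1" --pt "0 0 0 0 0 0 -1" --pt "0 0 0 0 0 0 -1" --grip_force 40

```text
time_s: 10.55
tool_pos: [0.51, 0.2274, 0.0187]
orientation: [0.0, 0.635, 0.772, 0.0]
contact_force: [-1.3, 0.4, 5.3]
gripper_width: 0.0343
grip_force: 47.3
```

Run:
```python
from h import *
go((.507,.227,.13)); go((.664,-.035,.13)); go((.664,-.035,.012),1.65)
```

```text
t 10.55 pos [0.51   0.2274 0.0187] yaw 1.765 w 0.0343 F [-1.3  0.4  5.3] grip 47.3
to [0.507 0.227 0.13 ] share [ 0.001 -0.019 -0.742] turn None
t 10.55 pos [0.51   0.2274 0.0187] yaw 1.765 w 0.0343 F [-1.3  0.4  5.3] grip 47.3
to [ 0.664 -0.035  0.13 ] share [-1.914  0.671 -0.741] turn None
t 10.55 pos [0.51   0.2274 0.0187] yaw 1.765 w 0.0343 F [-1.3  0.4  5.3] grip 47.3
to [ 0.664 -0.035  0.012] share [-1.914  0.671  0.045] turn 0.073
```

>>> jog_arm --pt "0 0 -0.1 0 0 0 -1" --pt "0 0 -0.3 0 0 0 -1" --pt "0 0 -0.5 0 0 0 -1" --pt "0 0 -0.67 0 0 0 -1"

```text
time_s: 10.88
tool_pos: [0.5093, 0.2272, 0.1195]
orientation: [-0.0, 0.635, 0.772, -0.0]
contact_force: [0.3, -0.2, -1.4]
gripper_width: 0.0348
grip_force: 46.4
```

>>> jog_arm --pt "-0.1 0.03 0 0 0 0 -1" --pt "-0.25 0.09 0 0 0 0 -1" --pt "-0.43 0.15 0 0 0 0 -1" --pt "-0.61 0.21 0 0 0 0 -1" --pt "-0.79 0.28 0 0 0 0 -1" --pt "-0.96 0.335 0 0 0 0 -1"

```text
time_s: 11.38
tool_pos: [0.5869, 0.0943, 0.1179]
orientation: [-0.0, 0.635, 0.772, -0.0]
contact_force: [0.2, 0.7, -0.8]
gripper_width: 0.0349
grip_force: 46.6
```

>>> jog_arm --pt "-0.18 0.06 0 0 0 0 -1" --pt "-0.36 0.12 0 0 0 0 -1" --pt "-0.54 0.18 0 0 0 0 -1" --pt "-0.72 0.25 0 0 0 0 -1" --pt "-0.86 0.3 0 0 0 0 -1" --pt "-0.95 0.335 0 0 0 0 -1" --pt "-0.95 0.335 0 0 0 0 -1" --pt "-0.95 0.335 0.2 0 0 0 -1" --pt "-0.95 0.335 0.4 0 0 0 -1" --pt "-0.95 0.335 0.56 0 0 0 -1" --pt "-0.95 0.335 0.64 0 0 0 -1" --pt "-0.95 0.335 0.68 0 0 0 -1" --pt "-0.95 0.335 0.7 0 0 0 -1" --pt "-0.95 0.335 0.7 0 0 0 -1"

```text
time_s: 12.55
tool_pos: [0.6638, -0.0337, 0.0149]
orientation: [0.0, 0.635, 0.772, 0.0]
contact_force: [-0.3, -0.6, -0.7]
gripper_width: 0.0346
grip_force: 46.5
```

Run:
```python
from h import *
go((.664,-.035,.012)); v=views(["scene","side"])
print(fit("carton",v,(.664,-.035,.19),.005))
```

```text
t 12.55 pos [ 0.6638 -0.0337  0.0149] yaw 1.765 w 0.0346 F [-0.3 -0.6 -0.7] grip 46.5
to [ 0.664 -0.035  0.012] share [-0.009 -0.001  0.02 ] turn None
(array([ 0.6653, -0.0309,  0.2503]), np.float64(0.816), 2)
```

>>> jog_arm --pt "0 0 0.01 0 0 0 -1" --pt "0 0 0.02 0 0 0 -1" --pt "0 0 0.02 0 0 0 -1" --pt "0 0 0.02 0 0 0 -1"

```text
time_s: 13.08
tool_pos: [0.6643, -0.0341, 0.0147]
orientation: [0.001, 0.635, 0.772, 0.0]
contact_force: [-9.0, 3.9, 23.1]
gripper_width: 0.0348
grip_force: 49.3
```

>>> jog_arm --pt "0 0 0 0 0 0 1" --pt "0 0 0 0 0 0 1" --pt "0 0 0 0 0 0 1" --pt "0 0 0 0 0 0 1" --pt "0 0 0 0 0 0 1" --pt "0 0 -0.2 0 0 0 1" --pt "0 0 -0.4 0 0 0 1" --pt "0 0 -0.6 0 0 0 1" --pt "0 0 -0.8 0 0 0 1"

```text
time_s: 13.83
tool_pos: [0.6629, -0.0346, 0.1311]
orientation: [-0.0, 0.635, 0.772, -0.0]
contact_force: [0.6, 0.7, -0.5]
gripper_width: 0.0856
grip_force: 0.0
```

Run:
```python
from h import *
go((.421,.287,.14)); go((.421,.287,.04)); v=views(["wrist"])
print(fit("carton",v,(.664,-.035,.19),.004)); print(fit("carton",views(["scene"]),(.664,-.035,.19),.004))
```

```text
t 13.83 pos [ 0.6629 -0.0346  0.1311] yaw 1.764 w 0.0856 F [ 0.6  0.7 -0.5] grip 0.0
to [0.421 0.287 0.14 ] share [ 2.414 -1.17  -0.057] turn None
t 13.83 pos [ 0.6629 -0.0346  0.1311] yaw 1.764 w 0.0856 F [ 0.6  0.7 -0.5] grip 0.0
to [0.421 0.287 0.04 ] share [ 2.414 -1.169  0.61 ] turn None
(array([ 0.6646, -0.0335,  0.187 ]), np.float64(0.966), 1)
(array([ 0.6667, -0.0327,  0.219 ]), np.float64(0.923), 1)
```

>>> jog_arm --pt "0.25 -0.12 0 0 0 0 1" --pt "0.5 -0.24 0 0 0 0 1" --pt "0.8 -0.39 0 0 0 0 1" --pt "0.8 -0.39 0 0 0 0 1"

```text
time_s: 14.37
tool_pos: [0.5771, 0.0765, 0.1274]
orientation: [-0.004, 0.634, 0.773, -0.001]
contact_force: [0.5, 0.4, -0.3]
gripper_width: 0.0858
grip_force: 0.0
```

>>> jog_arm --pt "0.25 -0.12 0 0 0 0 1" --pt "0.5 -0.24 0 0 0 0 1" --pt "0.8 -0.39 0 0 0 0 1" --pt "0.8 -0.39 0 0 0 0 1"

```text
time_s: 14.7
tool_pos: [0.4971, 0.1821, 0.1282]
orientation: [-0.003, 0.634, 0.773, -0.001]
contact_force: [0.3, 0.6, -0.5]
gripper_width: 0.0858
grip_force: 0.0
```

>>> jog_arm --pt "0.25 -0.12 0 0 0 0 1" --pt "0.5 -0.24 0 0 0 0 1" --pt "0.75 -0.36 0 0 0 0 1" --pt "0.81 -0.39 0 0 0 0 1" --pt "0.81 -0.39 0 0 0 0 1" --pt "0.81 -0.39 0 0 0 0 1"

```text
time_s: 15.2
tool_pos: [0.4211, 0.2862, 0.1294]
orientation: [-0.0, 0.635, 0.773, -0.001]
contact_force: [1.0, -0.1, -0.1]
gripper_width: 0.0856
grip_force: 0.0
```

Run:
```python
from h import *
v=views(["wrist"])
go((.421,.287,.04)); 
print(fit("bottle",v,(.421,.287),.009),fit("tin",v,(.4825,.3755),.009))
```

```text
t 15.25 pos [0.4218 0.2856 0.1297] yaw 1.765 w 0.0856 F [-0.4 -0.  -0.5] grip 0.0
to [0.421 0.287 0.04 ] share [ 0.01  -0.003  0.598] turn None
(array([0.4185, 0.289 ]), np.float64(0.924), 1) (array([0.4851, 0.3767]), np.float64(0.926), 1)
```

>>> jog_arm --pt "0.01 -0.01 0.2 0 0 0 1" --pt "0.01 -0.01 0.38 0 0 0 1" --pt "0.01 -0.01 0.48 0 0 0 1" --pt "0.01 -0.01 0.54 0 0 0 1" --pt "0.01 -0.01 0.57 0 0 0 1" --pt "0.01 -0.01 0.59 0 0 0 1" --pt "0.01 -0.01 0.59 0 0 0 1"

```text
time_s: 15.93
tool_pos: [0.4204, 0.2873, 0.0421]
orientation: [0.0, 0.636, 0.772, 0.0]
contact_force: [0.4, 0.1, -0.1]
gripper_width: 0.0854
grip_force: 0.0
```

>>> jog_arm --pt "0 0 0 0 0 0 -1" --pt "0 0 0 0 0 0 -1" --pt "0 0 0 0 0 0 -1" --pt "0 0 0 0 0 0 -1" --pt "0 0 0 0 0 0 -1" --pt "0 0 0 0 0 0 -1" --pt "0 0 0 0 0 0 -1" --grip_force 40

```text
time_s: 16.52
tool_pos: [0.4202, 0.288, 0.043]
orientation: [0.0, 0.635, 0.772, 0.001]
contact_force: [-1.9, -0.8, 4.9]
gripper_width: 0.0423
grip_force: 40.2
```

Run:
```python
from h import *
go((.657,.045,.2)); v=views(["scene","side"])
print(fit("bottle",v,(.421,.287),.009))
```

```text
t 16.52 pos [0.4202 0.288  0.043 ] yaw 1.765 w 0.0423 F [-1.9 -0.8  4.9] grip 40.2
to [0.657 0.045 0.2  ] share [-1.893  1.238 -1.046] turn None
(array([0.4213, 0.2876]), np.float64(0.731), 2)
```

>>> jog_arm --pt "0 0 -0.1 0 0 0 -1" --pt "0 0 -0.3 0 0 0 -1" --pt "0 0 -0.5 0 0 0 -1" --pt "0 0 -0.67 0 0 0 -1" --pt "0 0 -0.67 0 0 0 -1"

```text
time_s: 17.13
tool_pos: [0.4232, 0.2892, 0.1483]
orientation: [0.002, 0.635, 0.772, 0.004]
contact_force: [2.0, 0.3, -0.9]
gripper_width: 0.0419
grip_force: 41.3
```

>>> jog_arm --pt "-0.1 0.06 0 0 0 0 -1" --pt "-0.24 0.16 0 0 0 0 -1" --pt "-0.4 0.26 0 0 0 0 -1" --pt "-0.55 0.36 0 0 0 0 -1" --pt "-0.7 0.46 0 0 0 0 -1" --pt "-0.85 0.56 0 0 0 0 -1" --pt "-0.95 0.62 0 0 0 0 -1"

```text
time_s: 17.72
tool_pos: [0.5396, 0.1638, 0.1416]
orientation: [0.0, 0.636, 0.772, -0.0]
contact_force: [0.2, -0.0, -1.5]
gripper_width: 0.0426
grip_force: 41.3
```

>>> jog_arm --pt "-0.15 0.1 0 0 0 0 -1" --pt "-0.3 0.2 0 0 0 0 -1" --pt "-0.45 0.3 0 0 0 0 -1" --pt "-0.6 0.4 0 0 0 0 -1" --pt "-0.75 0.5 0 0 0 0 -1" --pt "-0.88 0.58 0 0 0 0 -1" --pt "-0.95 0.62 0 0 0 0 -1" --pt "-0.95 0.62 0 0 0 0 -1" --pt "-0.95 0.62 0.2 0 0 0 -1" --pt "-0.95 0.62 0.4 0 0 0 -1" --pt "-0.95 0.62 0.55 0 0 0 -1" --pt "-0.95 0.62 0.63 0 0 0 -1" --pt "-0.95 0.62 0.66 0 0 0 -1" --pt "-0.95 0.62 0.68 0 0 0 -1" --pt "-0.95 0.62 0.69 0 0 0 -1" --pt "-0.95 0.62 0.69 0 0 0 -1"

```text
time_s: 19.05
tool_pos: [0.6581, 0.0439, 0.0403]
orientation: [0.001, 0.635, 0.772, 0.001]
contact_force: [-1.0, -0.1, -1.0]
gripper_width: 0.0421
grip_force: 41.3
```

>>> jog_arm --pt "0 0 0.01 0 0 0 -1" --pt "0 0 0.01 0 0 0 -1" --pt "0 0 0.01 0 0 0 -1"

```text
time_s: 19.3
tool_pos: [0.6584, 0.0436, 0.039]
orientation: [0.001, 0.635, 0.772, 0.001]
contact_force: [0.2, 1.1, 3.1]
gripper_width: 0.0419
grip_force: 41.6
```

>>> jog_arm --pt "0 0 0 0 0 0 1" --pt "0 0 0 0 0 0 1" --pt "0 0 0 0 0 0 1" --pt "0 0 0 0 0 0 1" --pt "0 0 0 0 0 0 1" --pt "0 0 -0.15 0 0 0 1" --pt "0 0 -0.3 0 0 0 1" --pt "0 0 -0.5 0 0 0 1" --pt "0 0 -0.67 0 0 0 1" --pt "0 0 -0.67 0 0 0 1"

```text
time_s: 20.13
tool_pos: [0.661, 0.0434, 0.1448]
orientation: [0.004, 0.635, 0.772, 0.003]
contact_force: [1.3, 0.1, 1.3]
gripper_width: 0.0856
grip_force: 0.0
```

Run:
```python
from h import *
v=views(["wrist","scene"]); go((.483,.376,.15)); 
print(fit("bottle",v[:1],(.658,.044),.004),fit("bottle",v[1:],(.658,.044),.004),fit("tin",v,(.4825,.3755),.009))
```

```text
t 20.23 pos [0.6581 0.0436 0.1395] yaw 1.765 w 0.0855 F [-0.9 -0.2  0.7] grip 0.0
to [0.483 0.376 0.15 ] share [ 2.399 -0.719 -0.074] turn None
(array([0.6566, 0.0445]), np.float64(0.922), 1) (array([0.6573, 0.0433]), np.float64(0.872), 1) (array([0.4846, 0.376 ]), np.float64(0.903), 1)
```

>>> jog_arm --pt "0.25 -0.08 0 0 0 0 1" --pt "0.5 -0.16 0 0 0 0 1" --pt "0.8 -0.24 0 0 0 0 1" --pt "0.8 -0.24 0 0 0 0 1"

```text
time_s: 20.77
tool_pos: [0.5944, 0.1599, 0.1361]
orientation: [-0.003, 0.634, 0.773, -0.001]
contact_force: [0.3, 0.5, -0.0]
gripper_width: 0.0853
grip_force: 0.0
```

>>> jog_arm --pt "0.25 -0.08 0 0 0 0 1" --pt "0.5 -0.16 0 0 0 0 1" --pt "0.8 -0.24 0 0 0 0 1" --pt "0.8 -0.24 0 0 0 0 1"

```text
time_s: 21.1
tool_pos: [0.5362, 0.2703, 0.1366]
orientation: [-0.002, 0.634, 0.774, -0.001]
contact_force: [0.3, -0.2, -0.2]
gripper_width: 0.0854
grip_force: 0.0
```

>>> jog_arm --pt "0.25 -0.08 0 0 0 0 1" --pt "0.5 -0.16 0 0 0 0 1" --pt "0.75 -0.22 0 0 0 0 1" --pt "0.8 -0.24 0 0 0 0 1" --pt "0.8 -0.24 0 0 0 0 1" --pt "0.8 -0.24 0 0 0 0 1"

```text
time_s: 21.6
tool_pos: [0.4817, 0.3757, 0.1371]
orientation: [0.0, 0.635, 0.773, -0.001]
contact_force: [0.1, -0.8, -0.3]
gripper_width: 0.0854
grip_force: 0.0
```

Run:
```python
from h import *
v=views(["wrist"])
go((.4835,.376,.056)); 
print(fit("tin",v,(.4825,.3755),.009)); cv2.imwrite("pics/tin.png",cv2.cvtColor(v[0][0]["img"],cv2.COLOR_RGB2BGR))
```

```text
t 21.65 pos [0.4823 0.375  0.1372] yaw 1.764 w 0.0853 F [ 0.6 -0.3 -0.2] grip 0.0
to [0.4835 0.376  0.056 ] share [0.006 0.01  0.541] turn None
(array([0.483 , 0.3731]), np.float64(0.944), 1)
```

>>> jog_arm --pt "0 0.005 0.1 0 0 0 1" --pt "0 0.005 0.2 0 0 0 1" --pt "0 0.005 0.3 0 0 0 1" --pt "0 0.005 0.4 0 0 0 1" --pt "0 0.005 0.47 0 0 0 1" --pt "0 0.005 0.52 0 0 0 1" --pt "0 0.005 0.54 0 0 0 1" --pt "0 0.005 0.55 0 0 0 1" --pt "0 0.005 0.56 0 0 0 1" --pt "0 0.005 0.56 0 0 0 1"

```text
time_s: 22.53
tool_pos: [0.483, 0.3765, 0.0544]
orientation: [0.0, 0.635, 0.772, 0.0]
contact_force: [0.4, -0.2, 0.6]
gripper_width: 0.0856
grip_force: 0.0
```

>>> jog_arm --pt "0 0 0 0 0 0 -1" --pt "0 0 0 0 0 0 -1" --pt "0 0 0 0 0 0 -1" --pt "0 0 0 0 0 0 -1" --pt "0 0 0 0 0 0 -1" --pt "0 0 0 0 0 0 -1" --grip_force 65

```text
time_s: 23.03
tool_pos: [0.4829, 0.3768, 0.055]
orientation: [0.0, 0.635, 0.772, 0.001]
contact_force: [-2.3, -1.1, 6.0]
gripper_width: 0.061
grip_force: 71.0
```

Run:
```python
from h import *
go((.649,.116,.15));
```

```text
t 23.03 pos [0.4829 0.3768 0.055 ] yaw 1.765 w 0.061 F [-2.3 -1.1  6. ] grip 71.0
to [0.649 0.116 0.15 ] share [-1.919  0.752 -0.633] turn None
```

>>> jog_arm --pt "0 0 -0.05 0 0 0 -1" --pt "0 0 -0.15 0 0 0 -1" --pt "0 0 -0.3 0 0 0 -1" --pt "0 0 -0.45 0 0 0 -1" --pt "0 0 -0.6 0 0 0 -1" --pt "0 0 -0.6 0 0 0 -1"

```text
time_s: 23.53
tool_pos: [0.485, 0.3777, 0.1488]
orientation: [0.002, 0.635, 0.772, 0.003]
contact_force: [1.7, 1.4, -4.0]
gripper_width: 0.0611
grip_force: 72.2
```

>>> jog_arm --pt "-0.1 0.04 0 0 0 0 -1" --pt "-0.24 0.09 0 0 0 0 -1" --pt "-0.4 0.15 0 0 0 0 -1" --pt "-0.55 0.21 0 0 0 0 -1" --pt "-0.7 0.27 0 0 0 0 -1" --pt "-0.85 0.33 0 0 0 0 -1" --pt "-0.98 0.38 0 0 0 0 -1"

```text
time_s: 24.12
tool_pos: [0.5664, 0.2413, 0.1417]
orientation: [-0.001, 0.636, 0.772, -0.001]
contact_force: [0.5, -0.8, -5.3]
gripper_width: 0.0613
grip_force: 72.0
```

>>> jog_arm --pt "-0.15 0.06 0 0 0 0 -1" --pt "-0.3 0.12 0 0 0 0 -1" --pt "-0.45 0.18 0 0 0 0 -1" --pt "-0.6 0.23 0 0 0 0 -1" --pt "-0.75 0.29 0 0 0 0 -1" --pt "-0.88 0.34 0 0 0 0 -1" --pt "-0.97 0.375 0 0 0 0 -1" --pt "-1 0.38 0 0 0 0 -1" --pt "-1 0.38 0 0 0 0 -1" --pt "-1 0.38 0.15 0 0 0 -1" --pt "-1 0.38 0.3 0 0 0 -1" --pt "-1 0.38 0.43 0 0 0 -1" --pt "-1 0.38 0.53 0 0 0 -1" --pt "-1 0.38 0.58 0 0 0 -1" --pt "-1 0.38 0.6 0 0 0 -1" --pt "-1 0.38 0.61 0 0 0 -1" --pt "-1 0.38 0.62 0 0 0 -1" --pt "-1 0.38 0.62 0 0 0 -1"

```text
time_s: 25.62
tool_pos: [0.6523, 0.1071, 0.052]
orientation: [0.001, 0.635, 0.772, 0.001]
contact_force: [-0.5, -0.4, -4.7]
gripper_width: 0.061
grip_force: 72.1
```

>>> jog_arm --pt "0 0 0.01 0 0 0 -1" --pt "0 0 0.01 0 0 0 -1"

```text
time_s: 25.78
tool_pos: [0.6527, 0.1069, 0.0511]
orientation: [0.001, 0.635, 0.772, 0.001]
contact_force: [-1.6, 0.6, 0.9]
gripper_width: 0.0611
grip_force: 72.7
```

>>> jog_arm --pt "0 0 0 0 0 0 1" --pt "0 0 0 0 0 0 1" --pt "0 0 0 0 0 0 1" --pt "0 0 0 0 0 0 1" --pt "0 0 -0.15 0 0 0 1" --pt "0 0 -0.3 0 0 0 1" --pt "0 0 -0.5 0 0 0 1" --pt "0 0 -0.7 0 0 0 1"

```text
time_s: 26.45
tool_pos: [0.651, 0.1068, 0.1549]
orientation: [-0.001, 0.635, 0.772, -0.0]
contact_force: [0.8, -0.0, -0.6]
gripper_width: 0.085
grip_force: 0.0
```

>>> jog_arm --pt "0.2 -0.1 0 0 0 0.08 1" --pt "0.4 -0.2 0 0 0 0.16 1" --pt "0.6 -0.3 0 0 0 0.24 1" --pt "0.8 -0.4 0 0 0 0.32 1" --pt "0.98 -0.53 0 0 0 0.4 1" --pt "0.98 -0.53 0 0 0 0.48 1" --pt "0.98 -0.53 0 0 0 0.56 1" --pt "0.98 -0.53 0 0 0 0.64 1" --pt "0.98 -0.53 0 0 0 0.72 1" --pt "0.98 -0.53 0 0 0 0.8 1" --pt "0.98 -0.53 0 0 0 0.88 1" --pt "0.98 -0.53 0 0 0 0.96 1" --pt "0.98 -0.53 0 0 0 1 1" --pt "0.98 -0.53 0 0 0 1 1"

```text
time_s: 27.62
tool_pos: [0.5454, 0.2358, 0.1546]
orientation: [-0.0, 0.995, 0.095, 0.0]
contact_force: [-0.3, -0.1, 1.0]
gripper_width: 0.0855
grip_force: 0.0
```

Run:
```python
from h import *
v=views(["wrist","scene","side"]); go((.492,.301,.10),-.1); print(r.state()["joints"])
print(fit("cup",v[:1],(.492,.301),.061),fit("cup",v,(.492,.301),.061),fit("tin",v[1:],(.652,.107),.004),fit("bottle",v[1:],(.657,.044),.004))
```

```text
t 27.77 pos [0.5454 0.2358 0.1545] yaw 0.196 w 0.0855 F [-0.3  0.2 -0. ] grip 0.0
to [0.492 0.301 0.1  ] share [-0.264 -0.496  0.363] turn 0.188
[2.08474170e-01 2.63229552e-01 1.59896811e+00 4.74166465e-05
 1.27912220e+00 1.58319179e+00]
(array([0.4925, 0.3   ]), np.float64(0.95), 1) (array([0.4929, 0.3006]), np.float64(0.94), 3) (array([0.6543, 0.1056]), np.float64(0.803), 2) (array([0.6499, 0.0482]), np.float64(0.55), 2)
```

>>> jog_arm --pt "-0.13 -0.25 0.15 0 0 0.08 1" --pt "-0.26 -0.49 0.36 0 0 0.16 1" --pt "-0.26 -0.49 0.36 0 0 0.19 1" --pt "-0.26 -0.49 0.36 0 0 0.19 1" --pt "-0.26 -0.49 0.36 0 0 0.19 1" --pt "-0.26 -0.49 0.36 0 0 0.19 1"

```text
time_s: 28.67
tool_pos: [0.4942, 0.3002, 0.1014]
orientation: [-0.0, 0.999, -0.052, 0.001]
contact_force: [-0.1, 0.2, -0.8]
gripper_width: 0.0855
grip_force: 0.0
```

Run:
```python
from h import *
v=views(["wrist"]); go((.4927,.3003,-.013),-.1)
print(fit("cup",v[:1],(.492,.301),.061))
```

```text
t 28.72 pos [0.4946 0.3001 0.1017] yaw -0.104 w 0.0853 F [-0.3 -1.2 -0. ] grip 0.0
to [ 0.4927  0.3003 -0.013 ] share [-0.015  0.     0.765] turn -0.003
(array([0.4923, 0.3009]), np.float64(0.956), 1)
```

>>> jog_arm --pt "-0.015 -0.005 0.2 0 0 0 1" --pt "-0.015 -0.005 0.4 0 0 0 1" --pt "-0.015 -0.005 0.55 0 0 0 1" --pt "-0.015 -0.005 0.65 0 0 0 1" --pt "-0.015 -0.005 0.7 0 0 0 1" --pt "-0.015 -0.005 0.73 0 0 0 1" --pt "-0.015 -0.005 0.75 0 0 0 1" --pt "-0.015 -0.005 0.75 0 0 0 1"

```text
time_s: 29.43
tool_pos: [0.4916, 0.3014, -0.0115]
orientation: [-0.0, 0.999, -0.053, 0.001]
contact_force: [0.5, 0.1, -0.5]
gripper_width: 0.0853
grip_force: 0.0
```

>>> jog_arm --pt "0 0 0 0 0 0 -1" --pt "0 0 0 0 0 0 -1" --pt "0 0 0 0 0 0 -1" --pt "0 0 0 0 0 0 -1" --pt "0 0 0 0 0 0 -1" --pt "0 0 0 0 0 0 -1" --pt "0 0 0 0 0 0 -1" --grip_force 30

```text
time_s: 30.02
tool_pos: [0.4915, 0.3018, -0.0111]
orientation: [-0.0, 0.999, -0.052, 0.001]
contact_force: [-0.6, -0.3, 4.9]
gripper_width: 0.0509
grip_force: 30.7
```

Run:
```python
from h import *
v=views(["wrist"]); go((.4927,.3003,-.013),-.1)
print(fit("cup",v[:1],(.492,.301),.061))
cv2.imwrite("pics/cup.png",cv2.cvtColor(v[0][0]["img"],cv2.COLOR_RGB2BGR))
```

```text
t 30.07 pos [ 0.4915  0.3018 -0.0111] yaw -0.105 w 0.0514 F [-1.3 -0.1  6.7] grip 30.7
to [ 0.4927  0.3003 -0.013 ] share [0.009 0.009 0.013] turn -0.003
(array([0.4932, 0.3016]), np.float64(0.96), 1)
```

View pics/cup.png

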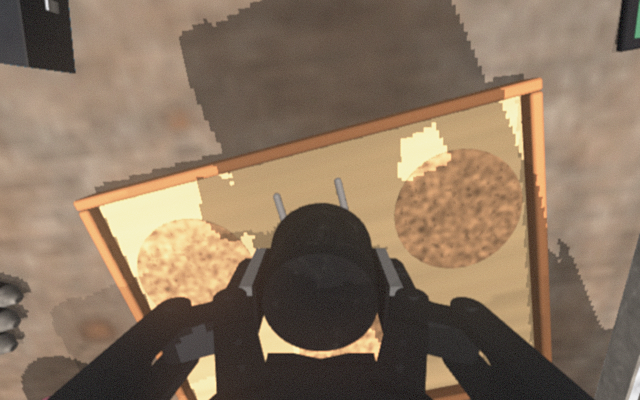

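>>> jog_arm --pt "0 0 -0.1 0 0 0 -1" --pt "0 0 -0.25 0 0 0 -1" --pt "0 0 -0.45 0 0 0 -1" --pt "0 0 -0.65 0 0 0 -1" --pt "0 0 -0.85 0 0 0 -1" --pt "0 0 -1 0 0 0 -1" --pt "0 0 -1 0 0 0 -1"

```text
time_s: 30.7
tool_pos: [0.494, 0.3028, 0.1438]
orientation: [-0.002, 0.999, -0.052, 0.004]
contact_force: [1.0, 0.6, 0.9]
gripper_width: 0.0511
grip_force: 31.4
```

>>> jog_arm --pt "0.02 0.12 0 0 0 0 -1" --pt "0.06 0.3 0 0 0 0 -1" --pt "0.09 0.5 0 0 0 0 -1" --pt "0.13 0.7 0 0 0 0 -1" --pt "0.16 0.9 0 0 0 0 -1"

```text
time_s: 31.12
tool_pos: [0.4998, 0.1634, 0.1369]
orientation: [0.0, 0.999, -0.052, -0.001]
contact_force: [1.2, -0.2, -1.1]
gripper_width: 0.0509
grip_force: 31.4
```

>>> jog_arm --pt "0.03 0.18 0 0 0 0 -1" --pt "0.06 0.36 0 0 0 0 -1" --pt "0.09 0.54 0 0 0 0 -1" --pt "0.13 0.72 0 0 0 0 -1" --pt "0.16 0.9 0 0 0 0 -1"

```text
time_s: 31.53
tool_pos: [0.5097, 0.0266, 0.137]
orientation: [-0.0, 0.999, -0.052, -0.0]
contact_force: [-0.1, 0.3, -0.1]
gripper_width: 0.051
grip_force: 31.4
```

>>> jog_arm --pt "0.03 0.18 0 0 0 0 -1" --pt "0.06 0.36 0 0 0 0 -1" --pt "0.09 0.54 0 0 0 0 -1" --pt "0.13 0.72 0 0 0 0 -1" --pt "0.16 0.9 0 0 0 0 -1"

```text
time_s: 31.95
tool_pos: [0.5194, -0.11, 0.137]
orientation: [-0.0, 0.999, -0.052, -0.001]
contact_force: [1.7, -0.0, -0.0]
gripper_width: 0.0508
grip_force: 31.4
```

>>> jog_arm --pt "0.03 0.18 0 0 0 0 -1" --pt "0.06 0.36 0 0 0 0 -1" --pt "0.09 0.54 0 0 0 0 -1" --pt "0.13 0.72 0 0 0 0 -1" --pt "0.16 0.85 0 0 0 0 -1" --pt "0.16 0.9 0 0 0 0 -1" --pt "0.16 0.9 0 0 0 0 -1" --pt "0.16 0.9 0 0 0 0 -1"

```text
time_s: 32.62
tool_pos: [0.5291, -0.2449, 0.137]
orientation: [-0.001, 0.999, -0.053, -0.001]
contact_force: [-0.9, -0.1, -0.6]
gripper_width: 0.051
grip_force: 31.4
```

```bash
cat >> h.py <<'E'
def gopose(xyz,Rt):
    st=r.state();M=q2R(st["orientation"])
    print("pos",st["tool_pos"].round(4),"F",st["contact_force"].round(1),"w",round(st["gripper_width"],4),"share",(M.T@(np.array(xyz)-st["tool_pos"])/.15).round(3),"turn",(R.from_matrix(M.T@Rt).as_rotvec()/(np.pi/2)).round(3))
PEG=np.array([.5335,-.2505,.071]);RY=-.1
a=.26;rz=R.from_euler("z",RY).as_matrix()
U=rz@np.array([-np.sin(a),0,np.cos(a)]);XT=rz@np.array([np.cos(a),0,np.sin(a)])
RT=np.column_stack([XT,np.cross(-U,XT),-U])
E
python3 - <<'E'
from h import *
v=views(["wrist","scene"]); p,c=v[0]
fin=PEG-.0675*U-.0015*XT; print(fin)
gopose(fin+.075*U,RT); gopose(fin,RT)
cv2.imwrite("pics/peg.png",cv2.cvtColor(p["img"],cv2.COLOR_RGB2BGR))
st=r.state(); print("cup fit",fit("cup",v[:1],st["tool_pos"][:2],st["tool_pos"][2]+.072), fit("cup",v[1:],st["tool_pos"][:2],st["tool_pos"][2]+.072)); print(proj(c,PEG))
E
```

```text
[ 0.5493239  -0.25208769  0.00538306]
pos [ 0.5294 -0.2441  0.1374] F [ 0.3  0.3 -0.4] w 0.0512 share [0.01  0.04  0.397] turn [-0.     0.166 -0.002]
pos [ 0.5294 -0.2441  0.1374] F [ 0.3  0.3 -0.4] w 0.0512 share [0.139 0.04  0.88 ] turn [-0.     0.166 -0.002]
cup fit (array([ 0.5308, -0.2448]), np.float64(0.946), 1) (array([ 0.5292, -0.2373]), np.float64(0.643), 1)
[[326.82797056 197.6915612 ]]
```

View pics/peg.png

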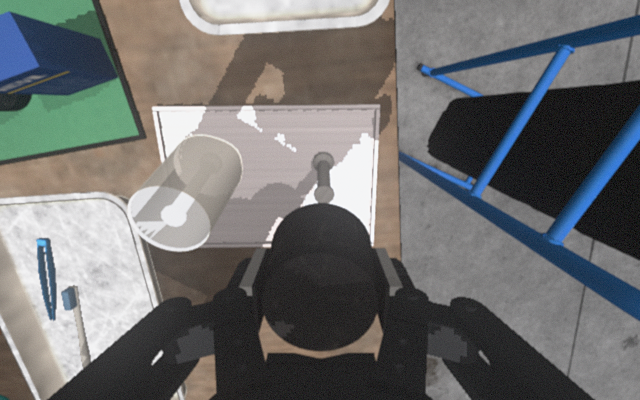

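Run:
```python
from h import *
a=cv2.imread("pics/peg.png")[140:215,285:365]; cv2.imwrite("pics/pegc.png",cv2.resize(a,None,fx=7,fy=7,interpolation=cv2.INTER_CUBIC))
p,c,st=wrist()
for u in [(324.5,192),(323.5,192),(324.5,190),(324.5,194)]: print(u,onz(c,u,.071))
```

```text
(324.5, 192) [ 0.53912717 -0.24852102  0.071     ]
(323.5, 192) [ 0.53921368 -0.24769109  0.071     ]
(324.5, 190) [ 0.54084922 -0.24869307  0.071     ]
(324.5, 194) [ 0.53739782 -0.24834825  0.071     ]
```

View pics/pegc.png

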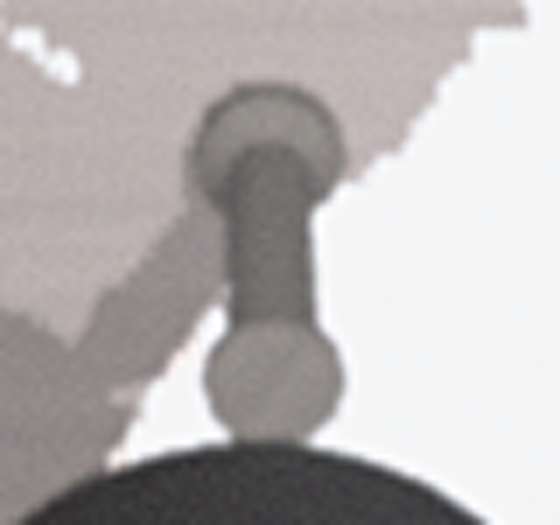

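>>> jog_arm --pt "0.01 0.01 0.1 0 0.05 0 -1" --pt "0.02 0.03 0.2 0 0.1 0 -1" --pt "0.025 0.03 0.3 0 0.15 0 -1" --pt "0.025 0.03 0.37 0 0.166 0 -1" --pt "0.025 0.03 0.39 0 0.166 0 -1" --pt "0.025 0.03 0.39 0 0.166 0 -1" --pt "0.025 0.03 0.39 0 0.166 0 -1"

```text
time_s: 33.45
tool_pos: [0.5339, -0.2508, 0.0804]
orientation: [0.007, 0.99, -0.052, 0.13]
contact_force: [0.5, -0.7, 0.3]
gripper_width: 0.051
grip_force: 31.4
```

>>> jog_arm --pt "0 0 0.1 0 0 0 -1" --pt "0 0 0.2 0 0 0 -1" --pt "0 0 0.28 0 0 0 -1" --pt "0 0 0.34 0 0 0 -1" --pt "0 0 0.38 0 0 0 -1" --pt "0 0 0.42 0 0 0 -1" --pt "0 0 0.44 0 0 0 -1" --pt "0 0 0.46 0 0 0 -1" --pt "0 0 0.46 0 0 0 -1"

```text
time_s: 34.2
tool_pos: [0.5507, -0.2524, 0.0126]
orientation: [0.007, 0.99, -0.052, 0.13]
contact_force: [-0.0, 0.4, -0.5]
gripper_width: 0.051
grip_force: 31.4
```

```bash
sed -i 's/PEG=np.array(.*);RY/PEG=np.array([.5358,-.2487,.071]);RY/' h.py
python3 - <<'E'
from h import *
fin=PEG-.0675*U-.0015*XT; gopose(fin,RT); print(fin)
E
```

```text
pos [ 0.5507 -0.2524  0.0126] F [-0.   0.4 -0.5] w 0.051 share [-0.008 -0.015  0.047] turn [ 0.001 -0.    -0.003]
[ 0.5516239  -0.25028769  0.00538306]
```

Now lower in small steps until contact.

>>> jog_arm --pt "-0.01 -0.015 0.02 0 0 0 -1" --pt "-0.01 -0.015 0.03 0 0 0 -1" --pt "-0.01 -0.015 0.04 0 0 0 -1" --pt "-0.01 -0.015 0.04 0 0 0 -1"

```text
time_s: 34.53
tool_pos: [0.5509, -0.2501, 0.0064]
orientation: [0.007, 0.99, -0.052, 0.13]
contact_force: [0.3, -0.7, -0.2]
gripper_width: 0.0507
grip_force: 31.4
```

>>> jog_arm --pt "0 0 0.007 0 0 0 -1" --pt "0 0 0.014 0 0 0 -1" --pt "0 0 0.014 0 0 0 -1"

```text
time_s: 34.78
tool_pos: [0.5515, -0.2503, 0.0044]
orientation: [0.007, 0.99, -0.052, 0.13]
contact_force: [-0.6, 0.6, -0.7]
gripper_width: 0.0509
grip_force: 31.4
```

>>> jog_arm --pt "0 0 0.01 0 0 0 -1" --pt "0 0 0.01 0 0 0 -1" --pt "0 0 0.01 0 0 0 -1"

```text
time_s: 35.03
tool_pos: [0.5522, -0.2505, 0.0042]
orientation: [0.007, 0.99, -0.052, 0.13]
contact_force: [-6.3, 2.9, 10.3]
gripper_width: 0.0511
grip_force: 33.1
```

>>> jog_arm --pt "0 0 0.01 0 0 0 -1" --pt "0 0 0.01 0 0 0 -1" --pt "0 0 0.01 0 0 0 -1"

```text
time_s: 35.28
tool_pos: [0.5528, -0.2506, 0.0041]
orientation: [0.007, 0.99, -0.051, 0.13]
contact_force: [-14.6, 5.5, 25.5]
gripper_width: 0.0512
grip_force: 35.6
```

>>> jog_arm --pt "0 0 -0.012 0 0 0 -1" --pt "0 0 -0.012 0 0 0 -1"

```text
time_s: 35.45
tool_pos: [0.5523, -0.2507, 0.0043]
orientation: [0.007, 0.99, -0.052, 0.13]
contact_force: [-1.8, -0.1, 6.0]
gripper_width: 0.051
grip_force: 32.7
```

>>> jog_arm --pt "0 0 0 0 0 0 0.2" --pt "0 0 0 0 0 0 0.5" --pt "0 0 0 0 0 0 1" --pt "0 0 0 0 0 0 1" --pt "0 0 0 0 0 0 1" --pt "0 0 0 0 0 0 1"

```text
time_s: 35.95
tool_pos: [0.5517, -0.2501, 0.003]
orientation: [0.007, 0.99, -0.052, 0.13]
contact_force: [0.7, -0.4, -1.3]
gripper_width: 0.0854
grip_force: 0.0
```

Run:
```python
from h import *
v=views(["wrist"]); p,c=v[0]; st=r.state(); print(st["tool_pos"],st["contact_force"],st["gripper_width"])
a=np.hstack([p["img"][150:400,180:460]]); 
s=r.get_image("scene")["img"][110:200,320:420]; d=r.get_image("side")["img"][110:200,280:380]
o=np.zeros((600,780,3),np.uint8); o[:350,:392]=cv2.resize(a,(392,350)); o[:350,392:780]=cv2.resize(s,(388,350)); o[350:600,:278]=cv2.resize(d,(278,250))
cv2.imwrite("pics/hang.png",cv2.cvtColor(o,cv2.COLOR_RGB2BGR))
```

```text
[ 0.55170778 -0.25014789  0.00304246] [-0.78365093 -0.04110097 -0.79253407] 0.08544700495885926
```

View pics/hang.png

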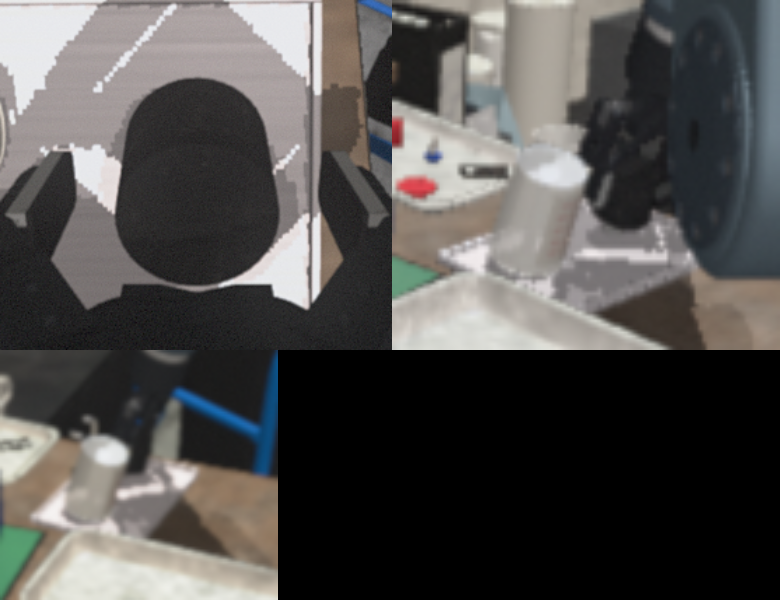

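>>> jog_arm --pt "0 0 -0.08 0 0 0 1" --pt "0 0 -0.25 0 0 0 1" --pt "0 0 -0.45 0 0 0 1" --pt "0 0 -0.65 0 0 0 1" --pt "0 0 -0.85 0 0 0 1" --pt "0 0 -1 0 0 0 1"

```text
time_s: 36.6
tool_pos: [0.5134, -0.2466, 0.1509]
orientation: [0.008, 0.99, -0.052, 0.131]
contact_force: [0.3, -0.1, 0.5]
gripper_width: 0.0852
grip_force: 0.0
```

>>> jog_arm --pt "0 0 0 0 -0.08 0 1" --pt "0 0 0 0 -0.166 0 1" --pt "0 0 0 0 -0.166 0 1" --pt "0 0 0 0 -0.166 0 1" --pt "0 0 0 0 -0.166 0 1"

```text
time_s: 37.02
tool_pos: [0.5131, -0.2455, 0.1471]
orientation: [-0.001, 0.999, -0.052, 0.0]
contact_force: [-0.6, -0.2, 0.2]
gripper_width: 0.0853
grip_force: 0.0
```

Run:
```python
from h import *
p,c,st=wrist("hang2"); go((.653,.107,.15),1.765)
print([ (round(d["confidence"],2),d["box"]) for d in r.regions_of("cup",p)])
u0=PEG+.0045*U; T=np.array([rz@np.array([[np.cos(a),0,-np.sin(a)],[0,1,0],[np.sin(a),0,np.cos(a)]])@m for m in MODEL["cup"]])+u0
q=proj(c,T);print("pred hanging box",q.min(0),q.max(0))
```

```text
t 37.07 pos [ 0.5126 -0.2456  0.1473] yaw -0.104 w 0.0852 F [0.3 0.5 0.7] grip 0.0
to [0.653 0.107 0.15 ] share [ 0.686 -2.435 -0.015] turn -1.19
[(0.69, [296.6, 127.4, 349.5, 201.6])]
pred hanging box [292.35809603 124.06958139] [350.63817188 200.81378297]
```

The cup hangs where predicted, leaning with the peg. Next I return the tin.

>>> jog_arm --pt "0.06 -0.2 -0.03 0 0 0 1" --pt "0.12 -0.45 -0.05 0 0 0 1" --pt "0.23 -0.81 -0.05 0 0 0 1" --pt "0.23 -0.81 -0.05 0 0 0 1"

```text
time_s: 37.45
tool_pos: [0.5608, -0.125, 0.1562]
orientation: [-0.001, 0.999, -0.052, 0.001]
contact_force: [-0.6, 0.2, -1.6]
gripper_width: 0.0851
grip_force: 0.0
```

>>> jog_arm --pt "0.06 -0.27 0 0 0 0 1" --pt "0.12 -0.54 0 0 0 0 1" --pt "0.23 -0.81 0 0 0 0 1" --pt "0.23 -0.81 0 0 0 0 1"

```text
time_s: 37.78
tool_pos: [0.6085, -0.0058, 0.1562]
orientation: [-0.002, 0.999, -0.05, 0.001]
contact_force: [0.7, -1.1, 0.1]
gripper_width: 0.0852
grip_force: 0.0
```

>>> jog_arm --pt "0.06 -0.27 0 0 0 -0.08 1" --pt "0.12 -0.54 0 0 0 -0.16 1" --pt "0.23 -0.81 0 0 0 -0.24 1" --pt "0.23 -0.81 0 0 0 -0.32 1" --pt "0.23 -0.81 0 0 0 -0.4 1" --pt "0.23 -0.81 0 0 0 -0.48 1" --pt "0.23 -0.81 0 0 0 -0.56 1" --pt "0.23 -0.81 0 0 0 -0.64 1" --pt "0.23 -0.81 0 0 0 -0.72 1" --pt "0.23 -0.81 0 0 0 -0.8 1" --pt "0.23 -0.81 0 0 0 -0.88 1" --pt "0.23 -0.81 0 0 0 -0.96 1" --pt "0.23 -0.81 0 0 0 -1 1"

```text
time_s: 38.87
tool_pos: [0.6537, 0.1046, 0.1558]
orientation: [-0.0, 0.741, 0.671, 0.0]
contact_force: [0.1, 0.5, -0.1]
gripper_width: 0.0858
grip_force: 0.0
```

>>> jog_arm --pt "0 0 0 0 0 -0.08 1" --pt "0 0 0 0 0 -0.16 1" --pt "0 0 0 0 0 -0.19 1" --pt "0 0 0 0 0 -0.19 1" --pt "0 0 0 0 0 -0.19 1"

```text
time_s: 39.28
tool_pos: [0.6539, 0.1048, 0.1559]
orientation: [-0.0, 0.636, 0.771, 0.0]
contact_force: [-0.3, 0.4, 0.2]
gripper_width: 0.0855
grip_force: 0.0
```

Run:
```python
from h import *
v=views(["wrist","scene"]); go((.653,.107,.050),1.765)
print(fit("tin",v[:1],(.653,.107),.004),fit("tin",v[1:],(.653,.107),.004),fit("bottle",v[:1],(.657,.044),.004))
```

```text
t 39.38 pos [0.6541 0.1051 0.1559] yaw 1.762 w 0.0851 F [ 0.6 -0.7  0.3] grip 0.0
to [0.653 0.107 0.05 ] share [ 0.014 -0.005  0.706] turn -0.002
(array([0.6533, 0.1018]), np.float64(0.929), 1) (array([0.6573, 0.1041]), np.float64(0.939), 1) (array([0.6566, 0.0463]), np.float64(0.516), 1)
```

>>> jog_arm --pt "0.013 -0.005 0.15 0 0 0 1" --pt "0.013 -0.005 0.3 0 0 0 1" --pt "0.013 -0.005 0.45 0 0 0 1" --pt "0.013 -0.005 0.57 0 0 0 1" --pt "0.013 -0.005 0.64 0 0 0 1" --pt "0.013 -0.005 0.68 0 0 0 1" --pt "0.013 -0.005 0.7 0 0 0 1" --pt "0.013 -0.005 0.7 0 0 0 1"

```text
time_s: 40.2
tool_pos: [0.6535, 0.1072, 0.0509]
orientation: [0.0, 0.635, 0.772, 0.0]
contact_force: [-0.5, -0.3, 0.2]
gripper_width: 0.0851
grip_force: 0.0
```

>>> jog_arm --pt "0 0 0 0 0 0 -1" --pt "0 0 0 0 0 0 -1" --pt "0 0 0 0 0 0 -1" --pt "0 0 0 0 0 0 -1" --pt "0 0 0 0 0 0 -1" --pt "0 0 0 0 0 0 -1" --grip_force 65

```text
time_s: 40.7
tool_pos: [0.6542, 0.1072, 0.0528]
orientation: [0.001, 0.635, 0.772, 0.001]
contact_force: [-2.3, -0.7, 6.1]
gripper_width: 0.0613
grip_force: 70.4
```

Run:
```python
from h import *
go((.483,.3768,.055),1.765)
```

```text
t 40.7 pos [0.6542 0.1072 0.0528] yaw 1.765 w 0.0613 F [-2.3 -0.7  6.1] grip 70.4
to [0.483  0.3768 0.055 ] share [ 1.984 -0.774 -0.018] turn -0.0
```

>>> jog_arm --pt "0 0 -0.05 0 0 0 -1" --pt "0 0 -0.15 0 0 0 -1" --pt "0 0 -0.3 0 0 0 -1" --pt "0 0 -0.45 0 0 0 -1" --pt "0 0 -0.6 0 0 0 -1" --pt "0 0 -0.6 0 0 0 -1"

```text
time_s: 41.2
tool_pos: [0.6565, 0.1073, 0.1465]
orientation: [0.003, 0.635, 0.772, 0.003]
contact_force: [1.5, 0.5, -2.8]
gripper_width: 0.0613
grip_force: 72.2
```

>>> jog_arm --pt "0.1 -0.04 0 0 0 0 -1" --pt "0.24 -0.09 0 0 0 0 -1" --pt "0.4 -0.16 0 0 0 0 -1" --pt "0.55 -0.22 0 0 0 0 -1" --pt "0.7 -0.28 0 0 0 0 -1" --pt "0.85 -0.33 0 0 0 0 -1" --pt "0.99 -0.39 0 0 0 0 -1"

```text
time_s: 41.78
tool_pos: [0.5649, 0.2429, 0.1385]
orientation: [-0.001, 0.635, 0.772, -0.001]
contact_force: [-0.2, 0.2, -3.9]
gripper_width: 0.061
grip_force: 72.1
```

>>> jog_arm --pt "0.15 -0.06 0 0 0 0 -1" --pt "0.3 -0.12 0 0 0 0 -1" --pt "0.45 -0.18 0 0 0 0 -1" --pt "0.6 -0.24 0 0 0 0 -1" --pt "0.75 -0.3 0 0 0 0 -1" --pt "0.88 -0.34 0 0 0 0 -1" --pt "0.95 -0.37 0 0 0 0 -1" --pt "0.99 -0.385 0 0 0 0 -1" --pt "0.99 -0.385 0 0 0 0 -1" --pt "0.99 -0.385 0.15 0 0 0 -1" --pt "0.99 -0.385 0.3 0 0 0 -1" --pt "0.99 -0.385 0.43 0 0 0 -1" --pt "0.99 -0.385 0.5 0 0 0 -1" --pt "0.99 -0.385 0.54 0 0 0 -1" --pt "0.99 -0.385 0.54 0 0 0 -1" --pt "0.99 -0.385 0.54 0 0 0 -1"

```text
time_s: 43.12
tool_pos: [0.4829, 0.3761, 0.0604]
orientation: [0.0, 0.636, 0.772, 0.0]
contact_force: [0.1, -0.2, -3.7]
gripper_width: 0.0615
grip_force: 72.1
```

Run:
```python
from h import *
v=views(["scene","side"]);go((.483,.3768,.0545),1.765)
print(fit("tin",v,(.483,.3755),.012))
```

```text
t 43.22 pos [0.4833 0.3767 0.0613] yaw 1.764 w 0.0617 F [ 0.5  0.3 -4.1] grip 72.1
to [0.483  0.3768 0.0545] share [ 0.001 -0.002  0.045] turn -0.0
(array([0.4838, 0.3762]), np.float64(0.843), 2)
```

>>> jog_arm --pt "0 0 0.015 0 0 0 -1" --pt "0 0 0.03 0 0 0 -1" --pt "0 0 0.03 0 0 0 -1" --pt "0 0 0.03 0 0 0 -1"

```text
time_s: 43.65
tool_pos: [0.4827, 0.3768, 0.0567]
orientation: [0.0, 0.635, 0.772, 0.001]
contact_force: [-1.8, -0.9, 5.5]
gripper_width: 0.0614
grip_force: 73.1
```

>>> jog_arm --pt "0 0 0.01 0 0 0 -1" --pt "0 0 0.01 0 0 0 -1" --pt "0 0 0.01 0 0 0 -1"

```text
time_s: 43.9
tool_pos: [0.4828, 0.3771, 0.0566]
orientation: [0.0, 0.635, 0.772, 0.001]
contact_force: [-6.6, -2.3, 16.1]
gripper_width: 0.0614
grip_force: 74.3
```

>>> jog_arm --pt "0 0 -0.008 0 0 0 1" --pt "0 0 -0.008 0 0 0 1" --pt "0 0 -0.008 0 0 0 1" --pt "0 0 -0.008 0 0 0 1" --pt "0 0 -0.12 0 0 0 1" --pt "0 0 -0.25 0 0 0 1" --pt "0 0 -0.42 0 0 0 1" --pt "0 0 -0.6 0 0 0 1"

```text
time_s: 44.57
tool_pos: [0.4813, 0.3758, 0.1434]
orientation: [-0.0, 0.635, 0.772, -0.001]
contact_force: [0.3, -0.4, 0.2]
gripper_width: 0.0856
grip_force: 0.0
```

>>> jog_arm --pt "-0.25 0.08 0 0 0 0 1" --pt "-0.5 0.16 0 0 0 0 1" --pt "-0.8 0.24 0 0 0 0 1" --pt "-0.8 0.24 0 0 0 0 1"

```text
time_s: 44.9
tool_pos: [0.5435, 0.2601, 0.1439]
orientation: [0.001, 0.637, 0.771, -0.0]
contact_force: [-1.4, 0.7, 0.6]
gripper_width: 0.085
grip_force: 0.0
```

>>> jog_arm --pt "-0.25 0.08 0 0 0 0 1" --pt "-0.5 0.16 0 0 0 0 1" --pt "-0.8 0.24 0 0 0 0 1" --pt "-0.8 0.24 0 0 0 0 1"

```text
time_s: 45.23
tool_pos: [0.6017, 0.1488, 0.1436]
orientation: [0.001, 0.637, 0.771, -0.0]
contact_force: [-0.0, -0.6, -0.1]
gripper_width: 0.0855
grip_force: 0.0
```

>>> jog_arm --pt "-0.25 0.08 0 0 0 0 1" --pt "-0.5 0.16 0 0 0 0 1" --pt "-0.75 0.22 0 0 0 0 1" --pt "-0.81 0.24 0 0 0 0 1" --pt "-0.81 0.24 0 0 0 0 1" --pt "-0.81 0.24 0 0 0 0 1"

```text
time_s: 45.73
tool_pos: [0.6572, 0.0427, 0.1431]
orientation: [-0.001, 0.636, 0.772, -0.0]
contact_force: [-0.9, 0.9, -0.9]
gripper_width: 0.0853
grip_force: 0.0
```

Run:
```python
from h import *
v=views(["wrist","scene","side"]); go((.6584,.0436,.039),1.765)
print(fit("bottle",v[:1],(.657,.044),.004),fit("tin",v[1:],(.483,.3755),.009))
```

```text
t 45.88 pos [0.6568 0.0443 0.1436] yaw 1.766 w 0.085 F [ 0.9 -0.4  0.2] grip 0.0
to [0.6584 0.0436 0.039 ] share [-0.007  0.01   0.697] turn 0.001
(array([0.6565, 0.0442]), np.float64(0.942), 1) (array([0.4819, 0.3767]), np.float64(0.931), 2)
```

>>> jog_arm --pt "-0.003 0.006 0.15 0 0 0 1" --pt "-0.003 0.006 0.3 0 0 0 1" --pt "-0.003 0.006 0.45 0 0 0 1" --pt "-0.003 0.006 0.57 0 0 0 1" --pt "-0.003 0.006 0.64 0 0 0 1" --pt "-0.003 0.006 0.67 0 0 0 1" --pt "-0.003 0.006 0.69 0 0 0 1" --pt "-0.003 0.006 0.69 0 0 0 1"

```text
time_s: 46.7
tool_pos: [0.6589, 0.0423, 0.0407]
orientation: [0.0, 0.635, 0.772, 0.0]
contact_force: [-0.5, -0.5, -0.4]
gripper_width: 0.0858
grip_force: 0.0
```

>>> jog_arm --pt "0 0 0 0 0 0 -1" --pt "0 0 0 0 0 0 -1" --pt "0 0 0 0 0 0 -1" --pt "0 0 0 0 0 0 -1" --pt "0 0 0 0 0 0 -1" --pt "0 0 0 0 0 0 -1" --pt "0 0 0 0 0 0 -1" --grip_force 40

```text
time_s: 47.28
tool_pos: [0.6593, 0.0419, 0.0416]
orientation: [0.001, 0.635, 0.772, 0.0]
contact_force: [-1.8, -0.8, 5.5]
gripper_width: 0.0423
grip_force: 40.8
```

Run:
```python
from h import *
go((.4202,.288,.043),1.765)
```

```text
t 47.28 pos [0.6593 0.0419 0.0416] yaw 1.764 w 0.0423 F [-1.8 -0.8  5.5] grip 40.8
to [0.4202 0.288  0.043 ] share [ 1.917 -1.249 -0.012] turn -0.0
```

>>> jog_arm --pt "0 0 -0.1 0 0 0 -1" --pt "0 0 -0.3 0 0 0 -1" --pt "0 0 -0.5 0 0 0 -1" --pt "0 0 -0.67 0 0 0 -1" --pt "0 0 -0.67 0 0 0 -1"

```text
time_s: 47.7
tool_pos: [0.6625, 0.0417, 0.1477]
orientation: [0.004, 0.635, 0.772, 0.003]
contact_force: [1.5, -0.7, 0.1]
gripper_width: 0.0424
grip_force: 41.1
```

>>> jog_arm --pt "0.1 -0.06 0 0 0 0 -1" --pt "0.24 -0.16 0 0 0 0 -1" --pt "0.4 -0.26 0 0 0 0 -1" --pt "0.55 -0.36 0 0 0 0 -1" --pt "0.7 -0.46 0 0 0 0 -1" --pt "0.85 -0.56 0 0 0 0 -1" --pt "0.95 -0.62 0 0 0 0 -1"

```text
time_s: 48.28
tool_pos: [0.5372, 0.1655, 0.1396]
orientation: [-0.001, 0.635, 0.772, -0.001]
contact_force: [0.2, 0.6, -1.7]
gripper_width: 0.0422
grip_force: 41.1
```

>>> jog_arm --pt "0.15 -0.1 0 0 0 0 -1" --pt "0.3 -0.2 0 0 0 0 -1" --pt "0.45 -0.3 0 0 0 0 -1" --pt "0.6 -0.4 0 0 0 0 -1" --pt "0.75 -0.5 0 0 0 0 -1" --pt "0.88 -0.58 0 0 0 0 -1" --pt "0.955 -0.63 0 0 0 0 -1" --pt "0.955 -0.63 0 0 0 0 -1" --pt "0.955 -0.63 0.2 0 0 0 -1" --pt "0.955 -0.63 0.4 0 0 0 -1" --pt "0.955 -0.63 0.54 0 0 0 -1" --pt "0.955 -0.63 0.6 0 0 0 -1" --pt "0.955 -0.63 0.62 0 0 0 -1" --pt "0.955 -0.63 0.62 0 0 0 -1" --pt "0.955 -0.63 0.62 0 0 0 -1"

```text
time_s: 49.53
tool_pos: [0.421, 0.2865, 0.0489]
orientation: [0.001, 0.636, 0.772, 0.001]
contact_force: [0.3, -0.2, -1.3]
gripper_width: 0.0419
grip_force: 41.1
```

Run:
```python
from h import *
v=views(["scene","side"]);go((.4202,.2865,.043),1.765)
print(fit("bottle",v,(.42,.287),.012))
```

```text
t 49.63 pos [0.4211 0.2868 0.0493] yaw 1.764 w 0.0418 F [-0.1 -0.1 -0.3] grip 41.1
to [0.4202 0.2865 0.043 ] share [-0.001 -0.006  0.042] turn -0.0
(array([0.4195, 0.29  ]), np.float64(0.783), 2)
```

>>> jog_arm --pt "0 0 0.015 0 0 0 -1" --pt "0 0 0.025 0 0 0 -1" --pt "0 0 0.025 0 0 0 -1" --pt "0 0 0.025 0 0 0 -1"

```text
time_s: 50.07
tool_pos: [0.4205, 0.2869, 0.0456]
orientation: [0.0, 0.635, 0.772, 0.001]
contact_force: [-2.6, -1.5, 9.0]
gripper_width: 0.0426
grip_force: 42.3
```

>>> jog_arm --pt "0 0 0.007 0 0 0 -1" --pt "0 0 0.007 0 0 0 -1" --pt "0 0 0.007 0 0 0 -1"

```text
time_s: 50.32
tool_pos: [0.4206, 0.287, 0.0455]
orientation: [0.0, 0.635, 0.772, 0.001]
contact_force: [-5.7, -2.2, 18.2]
gripper_width: 0.0422
grip_force: 43.3
```

>>> jog_arm --pt "0 0 -0.01 0 0 0 1" --pt "0 0 -0.01 0 0 0 1" --pt "0 0 -0.01 0 0 0 1" --pt "0 0 -0.01 0 0 0 1" --pt "0 0 -0.01 0 0 0 1" --pt "0 0 -0.12 0 0 0 1" --pt "0 0 -0.25 0 0 0 1" --pt "0 0 -0.42 0 0 0 1" --pt "0 0 -0.6 0 0 0 1"

```text
time_s: 51.07
tool_pos: [0.4186, 0.286, 0.1329]
orientation: [-0.001, 0.635, 0.772, -0.001]
contact_force: [0.8, 0.7, -0.6]
gripper_width: 0.0854
grip_force: 0.0
```

>>> jog_arm --pt "-0.25 0.12 0 0 0 0 1" --pt "-0.5 0.25 0 0 0 0 1" --pt "-0.8 0.39 0 0 0 0 1" --pt "-0.8 0.39 0 0 0 0 1"

```text
time_s: 51.4
tool_pos: [0.5036, 0.1756, 0.1334]
orientation: [0.002, 0.637, 0.771, 0.0]
contact_force: [0.2, 0.0, 0.2]
gripper_width: 0.0852
grip_force: 0.0
```

>>> jog_arm --pt "-0.25 0.12 0 0 0 0 1" --pt "-0.5 0.25 0 0 0 0 1" --pt "-0.8 0.39 0 0 0 0 1" --pt "-0.8 0.39 0 0 0 0 1"

```text
time_s: 51.73
tool_pos: [0.5838, 0.0684, 0.133]
orientation: [0.001, 0.637, 0.771, -0.0]
contact_force: [-0.2, -0.5, -0.7]
gripper_width: 0.0852
grip_force: 0.0
```

>>> jog_arm --pt "-0.25 0.12 0 0 0 0 1" --pt "-0.5 0.25 0 0 0 0 1" --pt "-0.75 0.37 0 0 0 0 1" --pt "-0.81 0.4 0 0 0 0 1" --pt "-0.81 0.4 0 0 0 0 1" --pt "-0.81 0.4 0 0 0 0 1"

```text
time_s: 52.23
tool_pos: [0.6622, -0.0341, 0.132]
orientation: [-0.001, 0.636, 0.772, -0.0]
contact_force: [-0.7, 0.3, -0.5]
gripper_width: 0.0856
grip_force: 0.0
```

Run:
```python
from h import *
v=views(["wrist","scene","side"]); go((.6643,-.0341,.0135),1.765)
print(fit("carton",v[:1],(.6646,-.0335,.187),.004),fit("bottle",v[1:],(.42,.287),.009))
```

```text
t 52.38 pos [ 0.6619 -0.0325  0.1327] yaw 1.766 w 0.0855 F [ 0.   1.  -0.4] grip 0.0
to [ 0.6643 -0.0341  0.0135] share [-0.014  0.014  0.795] turn 0.001
(array([ 0.6643, -0.0333,  0.1931]), np.float64(0.945), 1) (array([0.4169, 0.2892]), np.float64(0.808), 2)
```

>>> jog_arm --pt "-0.008 0.014 0.2 0 0 0 1" --pt "-0.008 0.014 0.4 0 0 0 1" --pt "-0.008 0.014 0.55 0 0 0 1" --pt "-0.008 0.014 0.66 0 0 0 1" --pt "-0.008 0.014 0.74 0 0 0 1" --pt "-0.008 0.014 0.79 0 0 0 1" --pt "-0.008 0.014 0.79 0 0 0 1" --pt "-0.008 0.014 0.79 0 0 0 1"

```text
time_s: 53.2
tool_pos: [0.6656, -0.0349, 0.0151]
orientation: [0.0, 0.635, 0.772, 0.0]
contact_force: [0.3, 0.3, 0.1]
gripper_width: 0.0856
grip_force: 0.0
```

>>> jog_arm --pt "0 0 0 0 0 0 -1" --pt "0 0 0 0 0 0 -1" --pt "0 0 0 0 0 0 -1" --pt "0 0 0 0 0 0 -1" --pt "0 0 0 0 0 0 -1" --pt "0 0 0 0 0 0 -1" --pt "0 0 0 0 0 0 -1" --grip_force 40

```text
time_s: 53.78
tool_pos: [0.6657, -0.0352, 0.0153]
orientation: [0.001, 0.635, 0.772, 0.0]
contact_force: [-0.5, -0.3, 4.6]
gripper_width: 0.0346
grip_force: 43.5
```

Run:
```python
from h import *
go((.509,.2272,.018),1.765)
```

```text
t 53.78 pos [ 0.6657 -0.0352  0.0153] yaw 1.764 w 0.0346 F [-0.5 -0.3  4.6] grip 43.5
to [0.509  0.2272 0.018 ] share [ 1.918 -0.688 -0.02 ] turn -0.0
```

>>> jog_arm --pt "0 0 -0.1 0 0 0 -1" --pt "0 0 -0.3 0 0 0 -1" --pt "0 0 -0.5 0 0 0 -1" --pt "0 0 -0.67 0 0 0 -1"

```text
time_s: 54.12
tool_pos: [0.6651, -0.035, 0.117]
orientation: [0.0, 0.635, 0.772, 0.0]
contact_force: [1.7, -0.4, 0.3]
gripper_width: 0.0348
grip_force: 42.8
```

>>> jog_arm --pt "0.1 -0.03 0 0 0 0 -1" --pt "0.25 -0.09 0 0 0 0 -1" --pt "0.43 -0.15 0 0 0 0 -1" --pt "0.61 -0.21 0 0 0 0 -1" --pt "0.79 -0.28 0 0 0 0 -1" --pt "0.95 -0.35 0 0 0 0 -1"

```text
time_s: 54.62
tool_pos: [0.5843, 0.0965, 0.1144]
orientation: [-0.001, 0.635, 0.772, -0.0]
contact_force: [0.2, 0.7, -0.7]
gripper_width: 0.0349
grip_force: 42.9
```

>>> jog_arm --pt "0.18 -0.06 0 0 0 0 -1" --pt "0.36 -0.12 0 0 0 0 -1" --pt "0.54 -0.18 0 0 0 0 -1" --pt "0.72 -0.25 0 0 0 0 -1" --pt "0.86 -0.31 0 0 0 0 -1" --pt "0.958 -0.347 0 0 0 0 -1" --pt "0.958 -0.347 0 0 0 0 -1" --pt "0.958 -0.347 0.2 0 0 0 -1" --pt "0.958 -0.347 0.4 0 0 0 -1" --pt "0.958 -0.347 0.54 0 0 0 -1" --pt "0.958 -0.347 0.6 0 0 0 -1" --pt "0.958 -0.347 0.62 0 0 0 -1" --pt "0.958 -0.347 0.62 0 0 0 -1" --pt "0.958 -0.347 0.62 0 0 0 -1"

```text
time_s: 55.78
tool_pos: [0.5086, 0.2257, 0.0232]
orientation: [0.001, 0.636, 0.772, 0.001]
contact_force: [0.3, -0.5, -1.4]
gripper_width: 0.0345
grip_force: 42.9
```

Run:
```python
from h import *
v=views(["wrist"]);go((.508,.2255,.018),1.765)
print(fit("bottle",v,(.42,.287),.009),fit("tin",v,(.483,.376),.009))
```

```text
t 55.83 pos [0.5089 0.2258 0.0236] yaw 1.764 w 0.0347 F [-0.  -0.1 -0.6] grip 42.9
to [0.508  0.2255 0.018 ] share [-0.001 -0.007  0.037] turn -0.0
(array([0.4173, 0.2863]), np.float64(0.891), 1) (array([0.483, 0.376]), np.float64(1.0), 0)
```

>>> jog_arm --pt "0 -0.005 0.015 0 0 0 -1" --pt "0 -0.005 0.025 0 0 0 -1" --pt "0 -0.005 0.025 0 0 0 -1" --pt "0 -0.005 0.025 0 0 0 -1"

```text
time_s: 56.27
tool_pos: [0.5072, 0.2256, 0.0192]
orientation: [0.0, 0.635, 0.772, 0.0]
contact_force: [-3.0, 0.3, 5.6]
gripper_width: 0.0342
grip_force: 43.6
```

>>> jog_arm --pt "0 0 0.006 0 0 0 -1" --pt "0 0 0.006 0 0 0 -1" --pt "0 0 0.006 0 0 0 -1"

```text
time_s: 56.52
tool_pos: [0.5073, 0.2256, 0.0192]
orientation: [0.0, 0.635, 0.772, 0.0]
contact_force: [-4.8, -1.9, 12.3]
gripper_width: 0.0346
grip_force: 44.6
```

>>> jog_arm --pt "0 0 -0.005 0 0 0 1" --pt "0 0 -0.005 0 0 0 1" --pt "0 0 -0.005 0 0 0 1" --pt "0 0 -0.005 0 0 0 1" --pt "0 0 -0.005 0 0 0 1" --pt "0 0 -0.15 0 0 0 1" --pt "0 0 -0.35 0 0 0 1" --pt "0.02 0 -0.55 0 0 0 1" --pt "0.03 0 -0.75 0 0 0 1" --pt "0.04 0 -0.96 0 0 0 1" --pt "0.04 0 -0.96 0 0 0 1" --pt "0.04 0 -0.96 0 0 0 1" --pt "0.04 0 -0.96 0 0 0 1"

```text
time_s: 57.6
tool_pos: [0.5052, 0.2313, 0.1608]
orientation: [-0.0, 0.635, 0.772, -0.0]
contact_force: [0.6, -0.1, -0.3]
gripper_width: 0.0853
grip_force: 0.0
```

Run:
```python
from h import *
v=views(["wrist","scene","side"]);go((.508,.2255,.16),1.765)
for l,x in (("carton",(.5074,.2268,.19)),("bottle",(.42,.287)),("tin",(.483,.376))):
    print(l,fit(l,v[:1],x,.009),fit(l,v[1:],x,.009))
s=v[1][0]; print("cup",[(round(d["confidence"],2),d["box"]) for d in r.regions_of("cup",s)])
T=np.array([rz@np.array([[np.cos(a),0,-np.sin(a)],[0,1,0],[np.sin(a),0,np.cos(a)]])@m for m in MODEL["cup"]])+PEG+.0045*U
q=proj(v[1][1],T);print("pred",q.min(0),q.max(0))
w=cv2.resize(v[0][0]["img"],(480,300)); s=cv2.resize(s["img"][110:290,210:420],(350,300)); 
o=np.zeros((600,480,3),np.uint8); o[:300]=w; o[300:,:350]=s; cv2.imwrite("pics/end.png",cv2.cvtColor(o,cv2.COLOR_RGB2BGR))
```

```text
t 57.75 pos [0.5045 0.2311 0.1595] yaw 1.764 w 0.0854 F [ 1.  -0.2 -0.2] grip 0.0
to [0.508  0.2255 0.16  ] share [-0.041  0.016 -0.003] turn -0.0
carton (array([0.5068, 0.2279, 0.1994]), np.float64(0.958), 1) (array([0.5076, 0.2269, 0.1875]), np.float64(0.701), 2)
bottle (array([0.4217, 0.287 ]), np.float64(0.888), 1) (array([0.4178, 0.2886]), np.float64(0.813), 2)
tin (array([0.4816, 0.3756]), np.float64(0.983), 1) (array([0.483 , 0.3766]), np.float64(0.917), 1)
cup []
pred [370.58383623 147.69599625] [389.46455756 168.33231327]
```

View pics/end.png

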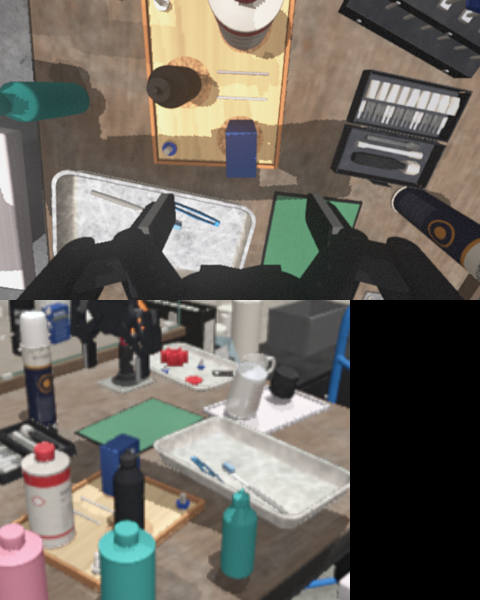

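The tin, bottle and carton stand upright on their spots, within about 1 mm of where the same view measured them at the start. The cup hangs mouth down on the peg (lower picture, about (285,383)). The arm is clear of everything, so I am handing in.

```bash
python3 -c "
from station import r
print(r.hand_in())"
```

```text
the job is handed in; nothing more can be done
None
```

The job is handed in at about 58 s of 144 s: the cup hangs mouth down on the free peg, and the tin, bottle and carton are back upright on their spots, though my first try at the carton closed the fingers on its top with about 24 N and left it standing in place.

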